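# Change the specimen mount under the microscope's spring clips

### The arm

A 7-joint arm with a two-finger parallel gripper is mounted at the origin on the work surface. World frame = base frame: x ahead of the robot, y to its left, z up, the work surface at z = 0. Lengths are in m, angles in rad, forces in N, time in s.
With the tool pointing down it reaches from about 0.425 to 0.8 m from the base axis. Payload 8.3 kg.
Tool frame: the origin (TCP) lies at the very end of the fingers, on their centre line; the grasp point (between the pads) lies 19 mm behind it (arm.pinch_z is the x of the grasp point in the tool frame, in m); x points along the fingers, y is the direction in which the jaws open and shut, and the axes are right-handed (so a half turn about x gives the same grasp; the last joint's range is limited). The gripper opens to 85 mm and grips with 20 to 120 N. Pads are 22 mm wide; open, the fingers measure 114 mm over their backs; the gripper's body (76 mm by 85 mm) begins 54 mm behind the grasp point. The pads swing forward as they close: fully open they stand 13 mm farther back than shut.
Start: joints at [1.191, 0.383, 0.016, 1.37, -0.006, 1.388, -0.046], TCP at [0.195, -0.594, 0.231] pointing down, gripper open.
Joint ranges: [-2.95, 2.95], [-0.25, 2.06], [-1.52, 1.56], [0.18, 2.33], [-1.44, 4.58], [0.02, 2.06], [-3.01, 3.01]. Speed limits (rad/s): [2.39, 2.39, 3.01, 3.01, 3.14, 3.14, 3.14].

### API

Orientations are given as a unit quaternion [w, x, y, z].
In Python, from cell import arm, optics, job_done gives the robot as it stands. The module is installed in compiled form; this text tells all that it offers.
- The arm moves only by the tool carry_out, never from a script. Its argument "series" is a list of rows, each an object of numbers: "tx", "ty", "tz": the shift along the tool's x, y, z in cm; "wx", "wy", "wz": the turn, a rotation vector about the tool's x, y, z in degrees; "hand": the gripper command: -1 is fully open, 1 is shut, values between are in proportion. A call has 1 to 5 rows; each row shifts and turns the commanded pose from where the row before left it, along the tool's axes as they then stand; what a row does not reach is not made up. A row lasts 1/10 s, in which the tool goes at most 50 mm and 8.59 degrees, less where a joint would pass 70% of its speed; a pose out of reach is approached as far as the arm can. A call is refused whole if a number of a shift passes 5 or a number of a turn 8.59, either way. A call with a gripper value outside its range is refused whole. The fingers move at their own pace and stop on an object; "grip_force" is the grip in N (left out, the last holds). Time passes only in rows, so rows that do not move let the fingers close. It gives the time, the measured TCP pose, the force and the opening at its end, in the units of the state.
- arm.get_state(): the state, without advancing time (a new reading comes with each control period).
- optics.camera(name): name is "side" or "top" or "wrist"; returns a dict with "pixels" (400x640x3 uint8, red, green, blue), "K" (3x3 intrinsics, pixels), "xyz" and "orientation" of the camera in the world; the wrist camera has in their place "mount" (4x4, takes a point from camera to tool coordinates, whose origin is the TCP and whose axes are the tool frame's). Camera axes: x right, y down, z forward; pixel columns grow to the right and rows downward; lengths in m; the calibration is good to about 2 mm. A picture is of the moment at which its call begins: read the wrist's pose just before it. There is no depth.
- job_done(): hands the job in, once; it reports no verdict.
The state is a dict: "t": time; "q": joint angles; "qd": joint speeds; "effort": joint torques, N m; "eef_pos": TCP position; "ee_rot": TCP orientation; "ft_force": force on the tool from outside, world axes, zero at the start; "moment": the same for the moment, N m; "width": finger opening in m.
Only numpy, scipy, OpenCV 4.12 (cv2) and the standard library are available. Lean on these libraries where they do the work, as an engineer would, in place of code of your own. Each camera call takes 0.05 s, during which the arm holds its last target.

### The job

Change the specimen on the stereo microscope: draw the long resin mount out from under the two spring clips and lay it flat in the vacant place of the tray, over the blank card and lined up with its neighbours. Then slide the other long mount, the one in the tray, under the upturned toes of both clips so that they ride up and bear down on it, and leave it flat, pointing straight back towards the pole and centred on the round stage plate. Slide the mounts level, never prise the clips up with them, and leave everything else as it stands.

Things in the scene. Friction and masses are not known exactly. Their poses are not given: they have to be found in the camera images.
- scope: Stereo microscope (white head, light grey base), fixed; origin on the bench under its stage plate's centre, +x to its rear, +y its left. Base 160 wide, 50 mm high, reaching 85 mm to the front (-x) and 135 mm to the rear. Steel pole 22 mm thick, 315 mm tall, 112 mm behind the origin. Two clip posts 88 mm behind and 34 mm to either side, tops 77 mm above the bench. Mounts go in and out from its front only, along x.
- stage (a point): Centre of the round white stage plate (95 mm across, flush with the base's top, 50 mm above the bench); axes as the microscope's. When done, the new mount's centre lies over this point, its length along this x axis (either end first).
- clip_l: Left spring clip, a 10 mm wide steel leaf hinged at its post (origin, 16 mm above the stage). It slopes 60 mm down to the front and 16 degrees inwards to a rounded knee, then turns up in a 30 mm toe sloping 30 degrees. A mount held level, 0 to 3 mm above the stage, and pushed backwards meets the toe and lifts the clip. Pushing one in against both clips takes 5 to 20 N, drawing one out 2 to 6 N.
- clip_r: Right spring clip, the mirror image of the left one.
- clip_l_knee (a point): Underside of the left clip's knee, where it bears on a mount (about 1.8 N): 30 mm behind and 17 mm left of the stage plate's centre; the toe's tip is 25 mm farther to the front. 4 mm above the stage with nothing beneath (toe tip then 20 mm), 12 mm with a mount beneath; over 26 mm would bend the clip.
- clip_r_knee (a point): The same for the right clip, 17 mm right of the plate's centre.
- objective (a point): Centre of the lower face of the microscope's head, 153 mm above the bench, 112 mm from the pole's axis. The head turns stiffly about the pole and stands swung aside to the left rear, 1.9 to 2.4 rad from over the stage; 95 mm wide, with eyepieces that lean outwards, up to 205 mm from the pole's axis and 335 mm above the bench. Leave it there.
- old_centre (a point): Centre of the long resin mount that lies under the clips at the start: a clear block with white backing, fern frond inside, 110 mm long (x), 38 mm wide (y), 12 mm thick (z), about 63 g (may vary). At the start it lies on the stage within 8 mm of the plate's centre, lengthwise to the microscope within 4 degrees.
- new_centre (a point): Centre of the other long resin mount, with a beetle inside, lying flat in the tray at the start: also 110 mm long (x), 38 mm wide (y), 12 mm thick (z), about 63 g (may vary).
- short_centre (a point): Centre of the short resin mount, with a snail shell, that lies in the tray and stays there: 70 mm long (x), 38 mm wide (y), 12 mm thick (z).
- tray: Shallow fixed white tray with a dark liner, 176 mm (x) by 276 mm (y), walls 3 mm thick and 14 mm high; origin on the bench under its centre. Its floor is 3 mm above the bench. It has three places side by side, 76 mm apart along y, for mounts lying along x: one holds the new mount, one the short mount, one is vacant.
- card: Blank paper card, 60 by 30 mm and paper-thin, fixed flat on the tray's floor in the middle of the vacant place (origin at its centre, on the tray's floor); its x is the tray's x. The old mount goes over it, its length along this x axis (either end first), centre over the card.
- bottle: Bystander: amber glass bottle with black cap, 60 mm across, 140 mm tall, standing between tray and microscope; origin at the centre of its underside.
- beaker: Bystander: glass beaker, 70 mm across, 90 mm tall; origin at the centre of its underside.
- lens: Bystander: hand lens lying on the bench, 78 mm across, 15 mm high, its handle reaching 124 mm along x; origin under the centre of the glass.
Not all that is in view belongs to the job. Leave any black, blue or yellow look-alike of the part that bears new_centre alone.

How it is judged:
On the way:
1. the old mount is out from under the clips and lies flat in the vacant place of the tray, within 20 mm of the card's centre (horizontal distance between old_centre and card below 0.02 m and z of old_centre in the frame of tray below 0.012 m and angle between old_centre's own z axis and vertical below 0.08 rad), for 0.2 s.
At the end, for the whole second after the job is handed in: New mount flat and still on the stage, within 10 mm of the plate's centre and 7 degrees of the microscope's axis, both clips raised and pressing on it (over 0.5 N each); old mount flat and still on the tray floor, within 20 mm of the card's centre and 14 degrees of its line (all of step 1 and horizontal distance between new_centre and stage below 0.01 m and z of new_centre in the frame of stage below 0.009 m and angle between the x axis of new_centre and the x axis of stage, either way round below 0.12 rad and angle between new_centre's own z axis and vertical below 0.08 rad and contact force between each of clip_l, clip_r and new above 0.5 N and z of each of clip_l_knee, clip_r_knee in the frame of stage above 0.009 m and angle between the x axis of old_centre and the x axis of card, either way round below 0.25 rad and linear speed of each of new, old below 0.02 m/s); the robot touches nothing.
It fails at once if the short mount, bottle, beaker or hand lens is moved by more than 15 mm (distance of any of short_centre, bottle, beaker, lens from where it was at the start of the episode above 0.015 m).
It fails at once if the microscope's head is knocked by more than 15 mm (distance of objective from where it was at the start of the episode above 0.015 m).
It fails at once if a spring clip is bent up: its knee rises more than 26 mm above the stage (z of any of clip_l_knee, clip_r_knee in the frame of stage above 0.026 m).
It also fails if it takes over 59 s, if anything falls off the work surface, if the arm or the gripper's body presses on something with over 40 N, if the wrist force passes 120 N, or if a joint passes its speed limit or range.

## Working session

There is one attempt and no reset: what is moved stays moved. The work goes in short steps, Python scripts to look and compute and a tool call to move; the robot and the scene stay as the last step left them, time stands still between calls to the robot, and variables do not carry over. Pictures are saved under pics/ and viewed, and the job is handed in when it is done.

Besides the shell and the picture viewer there is one more tool, called after "Request:" as name(argument=value, ...) on one line, values as JSON. carry_out: Moves the arm, as the interface text tells. Its arguments: {"type":"object","properties":{"series":{"type":"array"},"grip_force":{"type":"number"}},"required":["series"]}

```bash
mkdir -p pics
python3 - <<'E'
from cell import arm, optics
import cv2
s=arm.get_state();print(s, arm.pinch_z)
for n in ["side","top","wrist"]:
    c=optics.camera(n);cv2.imwrite(f"pics/{n}0.png",c["pixels"][:,:,::-1])
    print(n,c["K"].tolist(),{k:c[k] for k in c if k not in("pixels","K")})
E
```

```text
{'t': 0.0, 'q': array([ 1.1910858 ,  0.3842224 ,  0.01640083,  1.37114852, -0.00628417,
        1.38822621, -0.04651139]), 'qd': array([ 0.00033461, -0.00012091,  0.00163952,  0.00023724,  0.00207715,
        0.00017602, -0.00016296]), 'effort': array([-2.87727380e-04, -6.27598572e+01,  8.43694825e-01, -3.71816182e+01,
        1.64389168e-02,  1.41876057e-02, -2.06791265e-05]), 'eef_pos': array([ 0.19456593, -0.59340862,  0.23029148]), 'ee_rot': array([-0.11087352, -0.69812165, -0.11223077,  0.69838204]), 'ft_force': array([ 0.20585613,  0.12797757, -0.43906117]), 'moment': array([ 0.06547471,  0.00378701, -0.01221586]), 'width': 0.08553429318302133} -0.0187
side [[374.8298062634353, 0.0, 320.7993897125186], [0.0, 374.8298062634353, 192.2260906859832], [0.0, 0.0, 1.0]] {'xyz': array([0.41280859, 0.53507754, 0.84200349]), 'orientation': array([ 0.04108178, -0.1284968 ,  0.92325703, -0.35971839])}
top [[441.39412578350334, 0.0, 318.3747804495176], [0.0, 441.39412578350334, 195.55240447617922], [0.0, 0.0, 1.0]] {'xyz': array([ 0.49988758, -0.07981681,  1.13613806]), 'orientation': array([-0.02017228,  0.7067455 , -0.70664367,  0.02754259])}
wrist [[347.0169450849798, 0.0, 315.67314192618915], [0.0, 347.0169450849798, 203.5923790466699], [0.0, 0.0, 1.0]] {'mount': array([[-1.58025771e-04, -3.17873867e-01,  9.48132997e-01,
        -1.42992044e-01],
       [ 9.99999743e-01,  6.13020476e-04,  3.72193480e-04,
         5.04638451e-04],
       [-6.99535522e-04,  9.48132812e-01,  3.17873688e-01,
        -8.23144232e-02],
       [ 0.00000000e+00,  0.00000000e+00,  0.00000000e+00,
         1.00000000e+00]])}
```

View pics/top0.png

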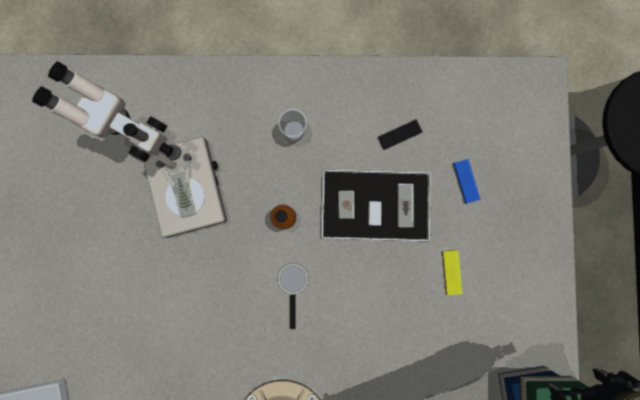

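View pics/side0.png

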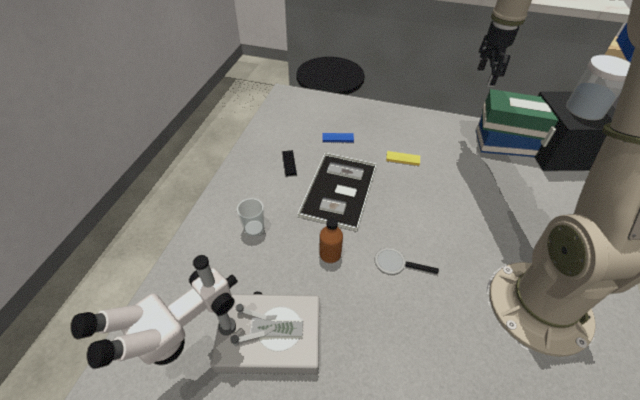

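View pics/wrist0.png

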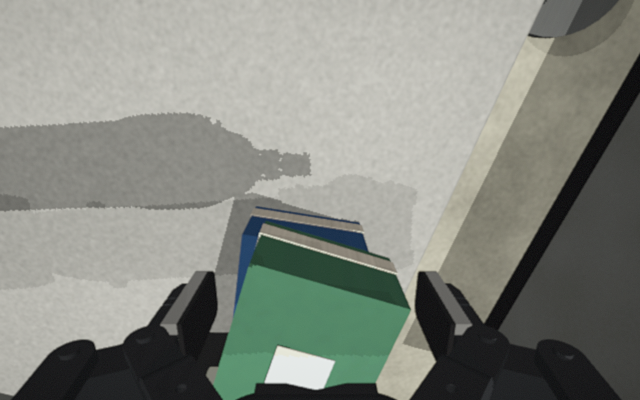

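```bash
cat > h.py <<'E'
import numpy as np, cv2
from scipy.spatial.transform import Rotation as R
def rot(q): return R.from_quat([q[1],q[2],q[3],q[0]]).as_matrix()
def ray(c,uv,T=None):
    d=np.linalg.inv(c["K"])@np.array([uv[0],uv[1],1.]); 
    if T is None: return c["xyz"],rot(c["orientation"])@d
    return T[:3,3],T[:3,:3]@d
def unp(c,uv,z,T=None):
    o,d=ray(c,uv,T); return o+d*(z-o[2])/d[2]
def proj(c,p,T=None):
    if T is None: T=np.eye(4);T[:3,:3]=rot(c["orientation"]);T[:3,3]=c["xyz"]
    pc=T[:3,:3].T@(np.array(p)-T[:3,3]); q=c["K"]@pc; return q[:2]/q[2]
def wristT(s,c):
    T=np.eye(4);T[:3,:3]=rot(s["ee_rot"]);T[:3,3]=s["eef_pos"]; return T@c["mount"]
def crop(img,x0,y0,x1,y1,k,fn):
    cv2.imwrite(fn,cv2.resize(img[y0:y1,x0:x1,::-1],None,fx=k,fy=k,interpolation=cv2.INTER_CUBIC))
E
python3 - <<'E'
from h import *
from cell import optics
c=optics.camera("top");crop(c["pixels"],130,120,240,245,4.8,"pics/a.png");crop(c["pixels"],310,160,440,250,6,"pics/b.png")
c=optics.camera("side");crop(c["pixels"],200,270,330,390,5,"pics/c.png")
E
```

```text
(no output)
```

View pics/a.png

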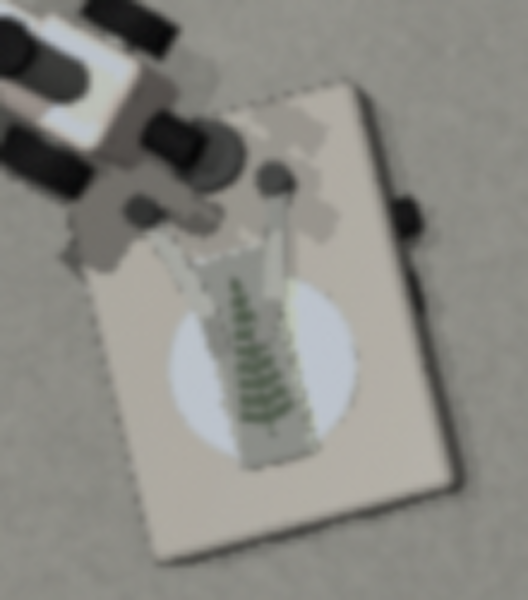

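View pics/b.png

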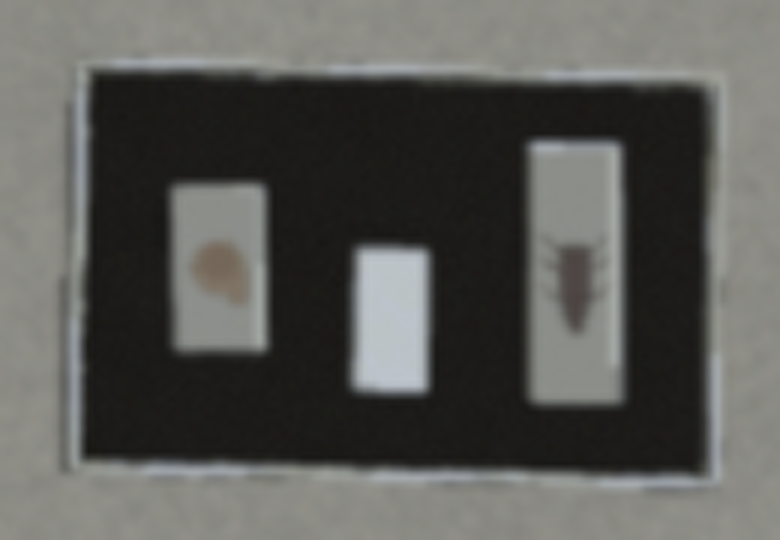

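View pics/c.png

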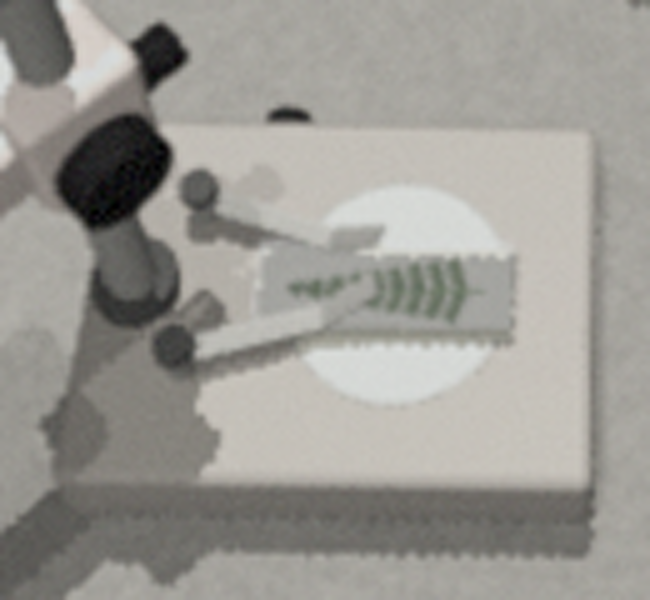

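```bash
cat > m1.py <<'E'
from h import *
from cell import optics,arm
t=optics.camera("top");s=optics.camera("side")
ta=lambda x,y:(130+(x+.5)/4.8-.5,120+(y+.5)/4.8-.5)
tb=lambda x,y:(310+(x+.5)/6-.5,160+(y+.5)/6-.5)
sc=lambda x,y:(200+(x+.5)/5-.5,270+(y+.5)/5-.5)
from scipy.optimize import least_squares
def fit(obs,z,init):  # obs: list(cam,uv,(lx,ly))
    def f(p):
        r=[]
        for c,uv,l in obs:
            w=[p[0]+np.cos(p[2])*l[0]-np.sin(p[2])*l[1],p[1]+np.sin(p[2])*l[0]+np.cos(p[2])*l[1],z]
            r+=list(proj(c,w)-np.array(uv))
        return r
    q=least_squares(f,init,loss='soft_l1'); return q.x,np.round(f(q.x),1)
if __name__=="__main__":
    print("plate top",unp(t,ta(263,370),.05),"side",unp(s,sc(403,295),.05))
    print(fit([(t,ta(160,560),(-.085,.08)),(t,ta(455,485),(-.085,-.08)),(t,ta(350,82),(.135,-.08)),(s,sc(590,130),(-.085,-.08)),(s,sc(592,488),(-.085,.08)),(t,ta(263,370),(0,0)),(s,sc(403,295),(0,0))],.05,[.5,.25,.2]))
    L=[(-.055,.019),(-.055,-.019),(.055,-.019),(.055,.019)]
    print("old",fit([(t,ta(*a),l) for a,l in zip([(245,467),(320,447),(265,240),(193,262)],L)]+[(s,sc(517,258),L[1]),(s,sc(515,335),L[0])],.062,[.5,.25,.2]))
    print("new",fit([(t,tb(*a),l) for a,l in zip([(527,405),(626,405),(622,142),(527,142)],L)],.015,[.5,-.2,0]))
    C=[(-.03,.015),(-.03,-.015),(.03,-.015),(.03,.015)]
    print("card",fit([(t,tb(*a),l) for a,l in zip([(352,392),(429,393),(430,247),(355,245)],C)],.003,[.5,-.2,0]))
    T=[(-.088,.138),(-.088,-.138),(.088,-.138),(.088,.138)]
    print("tray",fit([(t,tb(*a),l) for a,l in zip([(70,468),(716,484),(720,78),(80,64)],T)],.014,[.5,-.2,0]))
    st=arm.get_state();print(rot(st["ee_rot"]))
E
python3 m1.py
```

```text
plate top [0.57034804 0.23821671 0.05      ] side [0.5712703  0.23993787 0.05      ]
(array([0.57303338, 0.23873881, 0.26225297]), array([-2.3,  1.3, -0.1, -0.1, -0. , -1.8,  2. , -1.5,  0.8,  0.4, -0.2,
       -1.1, -0.6, -0.7]))
old (array([0.57761529, 0.24022085, 0.24693568]), array([-1. ,  0.4, -1.3,  0.7, -0.1,  0.1, -0.3, -0.7,  0.3, -3.4, -0.2,
       -1.3]))
new (array([ 0.55140988, -0.31348178, -0.00491231]), array([ 0.8, -0.4, -0.8, -0.3, -0.5,  0.4,  0.5,  0.3]))
card (array([ 0.53220049, -0.23673647, -0.02150971]), array([ 0.6, -0.6, -0.6, -0.5, -0.4,  0.5,  0.4,  0.6]))
tray (array([ 0.55180686, -0.23767614, -0.02436843]), array([-0.5,  0.7,  0.6,  0.7,  0.4, -0.6, -0.5, -1. ]))
[[-1.34550016e-04  3.11587688e-01 -9.50217393e-01]
 [ 5.01526917e-04 -9.50217262e-01 -3.11587715e-01]
 [-9.99999865e-01 -5.18483731e-04 -2.84178648e-05]]
```

```bash
cat > plan.py <<'E'
from h import *
from cell import arm
def yaw(Rm): return np.arctan2(Rm[1,2],Rm[0,2])   # direction of tool z
def pose():
    s=arm.get_state();return s["eef_pos"],rot(s["ee_rot"]),s
def Rdown(y): 
    z=np.array([np.cos(y),np.sin(y),0]);x=np.array([0,0,-1.]);return np.stack([x,np.cross(z,x),z],1)
def rows(way,R0,p0,exact=False):
    """way list of (x,y,z,yaw); prints rows"""
    p=np.array(p0);Rc=R0.copy();out=[]
    for w in way:
        d=Rc.T@(np.array(w[:3])-p)*100; d=np.round(d,1)
        rv=np.degrees((R.from_matrix(Rc.T@Rdown(w[3]))).as_rotvec()); rv=np.round(rv,1)
        p=p+Rc@d/100;Rc=Rc@R.from_rotvec(np.radians(rv)).as_matrix()
        out.append((d,rv))
    return out
def show(out):
    for i,(d,rv) in enumerate(out):
        if i%5==0: print()
        print("{tx %.1f ty %.1f tz %.1f wx %.1f wy %.1f wz %.1f}"%(*d,*rv), "norm %.1f"%np.linalg.norm(d))
E
python3 - <<'E'
from plan import *
p,Rm,s=pose();y0=yaw(Rm)
r0=np.hypot(p[0],p[1]);b0=np.arctan2(p[1],p[0])
g=[.542,.231,.20];r1=np.hypot(*g[:2]);b1=np.arctan2(g[1],g[0]);y1=.252
N=25;W=[]
for i in range(1,N+1):
    f=i/N;r=r0+(r1-r0)*f;b=b0+(b1-b0)*f
    z=min(.27,p[2]+.02*i) if i<20 else .27-(i-19)/6*.07
    W.append((r*np.cos(b),r*np.sin(b),z,y0+(y1+0-y0)*f))
show(rows(W,Rm,p)); print(y0,y1)
E
```

```text
{tx -2.0 ty -0.3 tz -4.1 wx -7.1 wy -0.0 wz 0.0} norm 4.6
{tx -1.9 ty -0.0 tz -4.2 wx -7.0 wy -0.0 wz 0.0} norm 4.6
{tx 0.0 ty 0.2 tz -4.1 wx -7.1 wy -0.0 wz 0.0} norm 4.1
{tx 0.0 ty 0.4 tz -4.1 wx -7.0 wy -0.0 wz 0.0} norm 4.1
{tx 0.0 ty 0.6 tz -4.0 wx -7.1 wy -0.0 wz 0.0} norm 4.0

{tx 0.0 ty 0.9 tz -4.0 wx -7.0 wy -0.0 wz 0.0} norm 4.1
{tx 0.0 ty 1.1 tz -3.9 wx -7.1 wy -0.0 wz 0.0} norm 4.1
{tx 0.0 ty 1.3 tz -3.9 wx -7.0 wy -0.0 wz 0.0} norm 4.1
{tx 0.0 ty 1.6 tz -3.7 wx -7.1 wy -0.0 wz 0.0} norm 4.0
{tx 0.0 ty 1.7 tz -3.7 wx -7.0 wy -0.0 wz 0.0} norm 4.1

{tx 0.0 ty 1.9 tz -3.6 wx -7.1 wy -0.0 wz 0.0} norm 4.1
{tx 0.0 ty 2.2 tz -3.4 wx -7.0 wy -0.0 wz 0.0} norm 4.0
{tx 0.0 ty 2.3 tz -3.3 wx -7.1 wy -0.0 wz -0.0} norm 4.0
{tx 0.0 ty 2.5 tz -3.1 wx -7.0 wy -0.0 wz -0.0} norm 4.0
{tx 0.0 ty 2.6 tz -3.0 wx -7.1 wy -0.0 wz -0.0} norm 4.0

{tx 0.0 ty 2.9 tz -2.9 wx -7.0 wy -0.0 wz -0.0} norm 4.1
{tx 0.0 ty 2.9 tz -2.6 wx -7.1 wy -0.0 wz -0.0} norm 3.9
{tx 0.0 ty 3.1 tz -2.5 wx -7.0 wy -0.0 wz -0.0} norm 4.0
{tx 0.0 ty 3.3 tz -2.3 wx -7.1 wy -0.0 wz -0.0} norm 4.0
{tx 1.2 ty 3.3 tz -2.1 wx -7.0 wy -0.0 wz -0.0} norm 4.1

{tx 1.2 ty 3.5 tz -1.9 wx -7.1 wy -0.0 wz -0.0} norm 4.2
{tx 1.1 ty 3.5 tz -1.7 wx -7.0 wy -0.0 wz -0.0} norm 4.0
{tx 1.2 ty 3.7 tz -1.5 wx -7.1 wy -0.0 wz -0.0} norm 4.2
{tx 1.2 ty 3.7 tz -1.3 wx -7.0 wy -0.0 wz -0.0} norm 4.1
{tx 1.1 ty 3.7 tz -1.1 wx -7.1 wy -0.0 wz -0.0} norm 4.0
-2.824729180835766 0.252
```

Request:
carry_out(series=[{"tx":-2,"ty":-0.3,"tz":-4.1,"wx":-7,"hand":-1},{"tx":-2,"tz":-4.2,"wx":-7,"hand":-1},{"ty":0.2,"tz":-4.1,"wx":-7,"hand":-1},{"ty":0.4,"tz":-4.1,"wx":-7,"hand":-1},{"ty":0.6,"tz":-4.0,"wx":-7,"hand":-1}], grip_force=60)

```text
$.series[0]: bad value
```

Request:
carry_out(series=[{"ty":0.9,"tz":-4.0,"wx":-7},{"ty":1.1,"tz":-3.9,"wx":-7},{"ty":1.3,"tz":-3.9,"wx":-7},{"ty":1.6,"tz":-3.7,"wx":-7},{"ty":1.7,"tz":-3.7,"wx":-7}])

```text
$.series[0]: bad value
```

Request:
carry_out(series=[{"ty":1.9,"tz":-3.6,"wx":-7},{"ty":2.2,"tz":-3.4,"wx":-7},{"ty":2.3,"tz":-3.3,"wx":-7},{"ty":2.5,"tz":-3.1,"wx":-7},{"ty":2.6,"tz":-3.0,"wx":-7}])

```text
$.series[0]: bad value
```

Request:
carry_out(series=[{"tx":-2,"ty":-0.3,"tz":-4.1,"wx":-7,"wy":0,"wz":0,"hand":-1},{"tx":-2,"ty":0,"tz":-4.2,"wx":-7,"wy":0,"wz":0,"hand":-1},{"tx":0,"ty":0.2,"tz":-4.1,"wx":-7,"wy":0,"wz":0,"hand":-1},{"tx":0,"ty":0.4,"tz":-4.1,"wx":-7,"wy":0,"wz":0,"hand":-1},{"tx":0,"ty":0.6,"tz":-4.0,"wx":-7,"wy":0,"wz":0,"hand":-1}], grip_force=60)

```text
t: 0.85
eef_pos: [0.3744, -0.4918, 0.2713]
ee_rot: [0.318, 0.632, 0.318, -0.631]
ft_force: [-0.2, -0.9, 0.0]
width: 0.0855
```

Request:
carry_out(series=[{"tx":0,"ty":0.9,"tz":-4.0,"wx":-7,"wy":0,"wz":0,"hand":-1},{"tx":0,"ty":1.1,"tz":-3.9,"wx":-7,"wy":0,"wz":0,"hand":-1},{"tx":0,"ty":1.3,"tz":-3.9,"wx":-7,"wy":0,"wz":0,"hand":-1},{"tx":0,"ty":1.6,"tz":-3.7,"wx":-7,"wy":0,"wz":0,"hand":-1},{"tx":0,"ty":1.7,"tz":-3.7,"wx":-7,"wy":0,"wz":0,"hand":-1}])

```text
t: 1.35
eef_pos: [0.5091, -0.3406, 0.2712]
ee_rot: [0.493, 0.507, 0.493, -0.507]
ft_force: [0.2, -0.4, -0.2]
width: 0.0851
```

Request:
carry_out(series=[{"tx":0,"ty":1.9,"tz":-3.6,"wx":-7,"wy":0,"wz":0,"hand":-1},{"tx":0,"ty":2.2,"tz":-3.4,"wx":-7,"wy":0,"wz":0,"hand":-1},{"tx":0,"ty":2.3,"tz":-3.3,"wx":-7,"wy":0,"wz":0,"hand":-1},{"tx":0,"ty":2.5,"tz":-3.1,"wx":-7,"wy":0,"wz":0,"hand":-1},{"tx":0,"ty":2.6,"tz":-3.0,"wx":-7,"wy":0,"wz":0,"hand":-1}])

```text
t: 1.85
eef_pos: [0.5867, -0.1561, 0.2712]
ee_rot: [0.623, 0.335, 0.623, -0.335]
ft_force: [0.9, 0.1, 0.1]
width: 0.0856
```

Request:
carry_out(series=[{"tx":0,"ty":2.9,"tz":-2.9,"wx":-7,"wy":0,"wz":0,"hand":-1},{"tx":0,"ty":2.9,"tz":-2.6,"wx":-7,"wy":0,"wz":0,"hand":-1},{"tx":0,"ty":3.1,"tz":-2.5,"wx":-7,"wy":0,"wz":0,"hand":-1},{"tx":0,"ty":3.3,"tz":-2.3,"wx":-7,"wy":0,"wz":0,"hand":-1},{"tx":0,"ty":3.3,"tz":-2.1,"wx":-7,"wy":0,"wz":0,"hand":-1}])

```text
t: 2.35
eef_pos: [0.601, 0.0417, 0.2713]
ee_rot: [0.695, 0.132, 0.695, -0.132]
ft_force: [0.1, 0.1, 0.3]
width: 0.0856
```

Request:
carry_out(series=[{"tx":1.0,"ty":3.5,"tz":-1.9,"wx":-7,"wy":0,"wz":0,"hand":-1},{"tx":1.5,"ty":3.5,"tz":-1.7,"wx":-7,"wy":0,"wz":0,"hand":-1},{"tx":1.5,"ty":3.7,"tz":-1.5,"wx":-7,"wy":0,"wz":0,"hand":-1},{"tx":1.5,"ty":3.7,"tz":-1.3,"wx":-7,"wy":0,"wz":0,"hand":-1},{"tx":1.5,"ty":3.7,"tz":-1.1,"wx":-7,"wy":0,"wz":0,"hand":-1}])

```text
t: 2.85
eef_pos: [0.5513, 0.2308, 0.2008]
ee_rot: [0.702, -0.083, 0.702, 0.083]
ft_force: [0.6, -0.5, 0.1]
width: 0.0852
```

Run:
```python
from plan import *
from cell import optics
p,Rm,s=pose();print(p,yaw(Rm))
c=optics.camera("wrist");cv2.imwrite("pics/w1.png",c["pixels"][:,:,::-1])
```

```text
[0.55134019 0.23077474 0.20082361] 0.23431045431899292
```

View pics/w1.png

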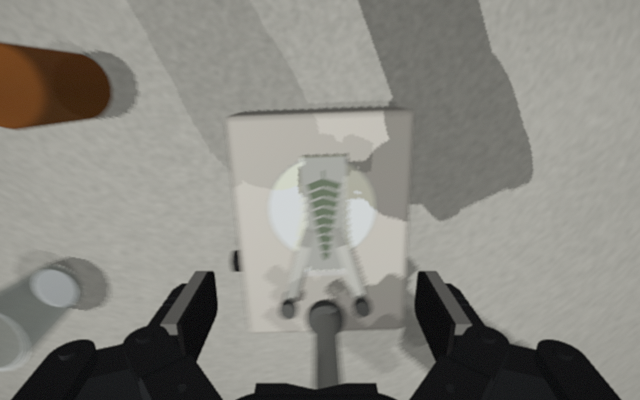

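Run:
```python
from h import *
i=cv2.imread("pics/w1.png")[:,:,::-1]
crop(i,220,95,430,340,2.4,"pics/w1a.png");crop(i,260,145,385,285,4.2,"pics/w1b.png")
```

```text
(no output)
```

View pics/w1a.png

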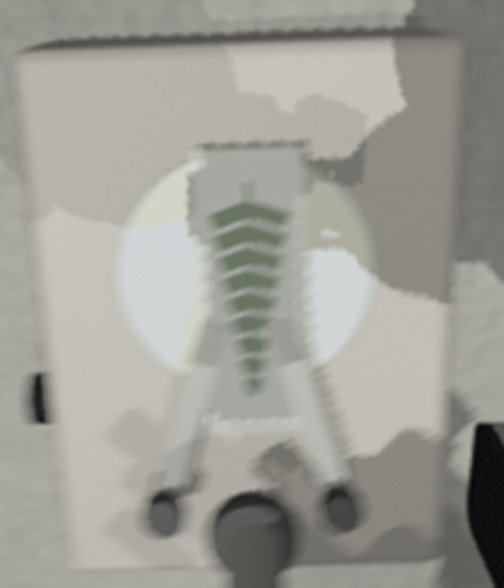

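View pics/w1b.png

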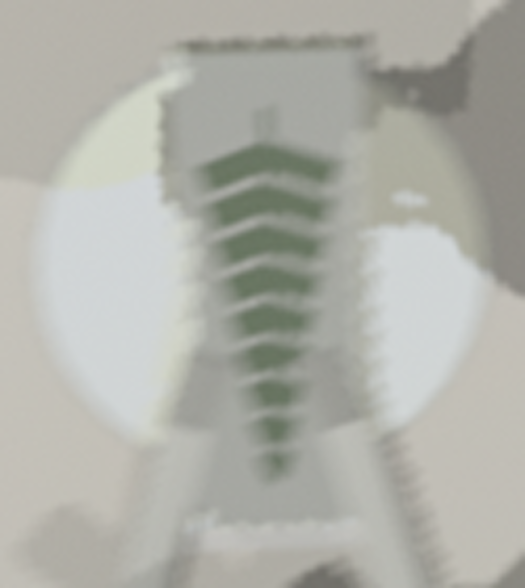

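```bash
cat > fitw.py <<'E'
from h import *
from scipy.optimize import least_squares
def fitw(c,T,obs,z,init):
    def f(p):
        r=[]
        for uv,l in obs:
            w=[p[0]+np.cos(p[2])*l[0]-np.sin(p[2])*l[1],p[1]+np.sin(p[2])*l[0]+np.cos(p[2])*l[1],z]
            r+=list(proj(c,w,T)-np.array(uv))
        return r
    q=least_squares(f,init,loss='soft_l1'); return np.round(q.x,4),np.round(f(q.x),1)
L=[(-.055,.019),(-.055,-.019),(.055,-.019),(.055,.019)]
E
python3 - <<'E'
from fitw import *
from plan import *
from cell import optics
p,Rm,s=pose();c=optics.camera("wrist");T=wristT(s,c)
a=lambda x,y:(220+(x+.5)/2.4-.5,95+(y+.5)/2.4-.5)
b=lambda x,y:(260+(x+.5)/4.2-.5,145+(y+.5)/4.2-.5)
print("plate",unp(c,b(263,268),.05,T))
print("base",fitw(c,T,[(a(20,55),(-.085,-.08)),(a(462,42),(-.085,.08)),(a(440,563),(.135,.08)),(a(75,570),(.135,-.08)),(b(263,268),(0,0))],.05,[.57,.24,.25]))
print("old",fitw(c,T,[(b(166,52),L[1]),(b(370,50),L[0]),(b(190,515),L[2]),(b(365,520),L[3])],.062,[.57,.24,.25]))
for l in [(-.055,.019),(-.055,-.019),(-.055,0),(.055,0)]:pass
E
```

```text
plate [0.56448529 0.24890761 0.05      ]
base (array([0.5663, 0.2494, 0.2943]), array([-7.4, -1.1,  4.6, -4.3,  2.9,  3.3, -2.4,  6.2, -0. ,  2. ]))
old (array([0.569 , 0.2519, 0.2781]), array([ 0.9, -1. , -0.9, -1.8,  0. ,  8.1, -0. ,  5.9]))
```

Run:
```python
from plan import *
from cell import optics
p,Rm,s=pose();print(p,yaw(Rm),s["qd"])
c=optics.camera("wrist");i=c["pixels"];cv2.imwrite("pics/w2.png",i[:,:,::-1])
p,Rm,s=pose();print(p,yaw(Rm),s["t"])
crop(i,260,145,385,285,4.2,"pics/w2b.png")
```

```text
[0.54723187 0.235605   0.19971848] 0.2432829133884669 [ 0.05070673 -0.01442438  0.06720855 -0.05271119  0.00720042  0.03286031
 -0.03862027]
[0.54941344 0.23253622 0.20054042] 0.2361885183822874 3.0
```

View pics/w2.png

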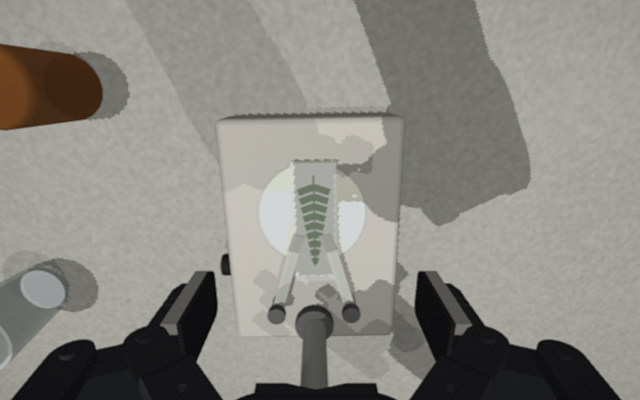

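View pics/w2b.png

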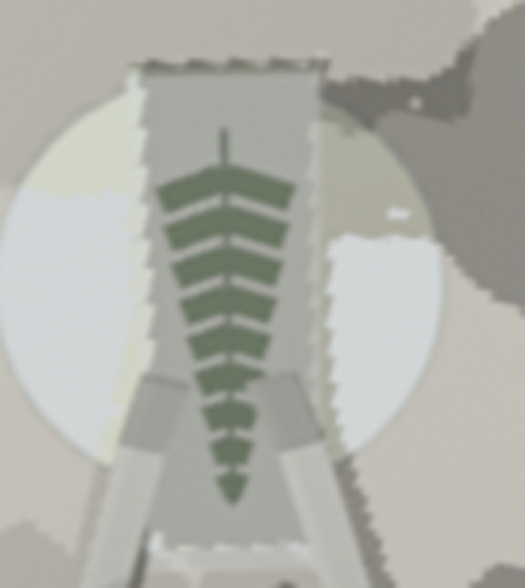

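Request:
carry_out(series=[{"tx":0,"ty":0,"tz":0,"wx":0,"wy":0,"wz":0,"hand":-1},{"tx":0,"ty":0,"tz":0,"wx":0,"wy":0,"wz":0,"hand":-1},{"tx":0,"ty":0,"tz":0,"wx":0,"wy":0,"wz":0,"hand":-1}])

```text
t: 3.3
eef_pos: [0.5528, 0.2279, 0.2017]
ee_rot: [0.703, -0.08, 0.702, 0.08]
ft_force: [-0.7, 0.6, 0.7]
width: 0.0853
```

Run:
```python
from plan import *
from cell import optics
p,Rm,s=pose();print(p,yaw(Rm),abs(s["qd"]).max())
c=optics.camera("wrist");i=c["pixels"];cv2.imwrite("pics/w3.png",i[:,:,::-1])
np.savez("w3.npz",p=p,q=s["ee_rot"])
crop(i,250,145,390,285,4.2,"pics/w3b.png")
crop(i,210,95,430,345,2.4,"pics/w3a.png")
```

```text
[0.55279046 0.2279372  0.20169168] 0.2264986450599573 0.00613301046025227
```

View pics/w3b.png

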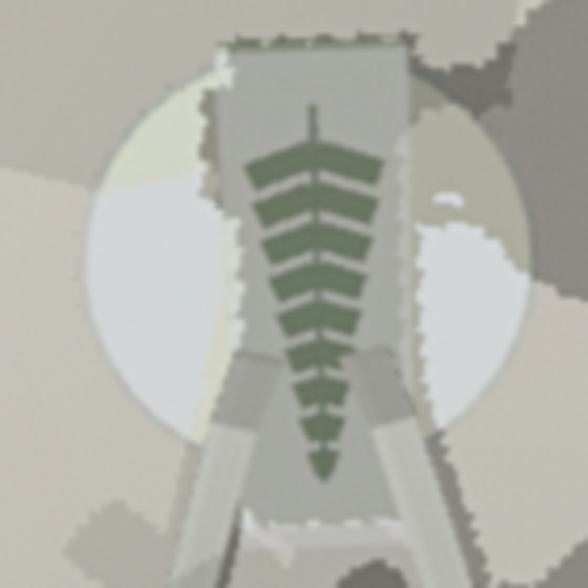

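View pics/w3a.png

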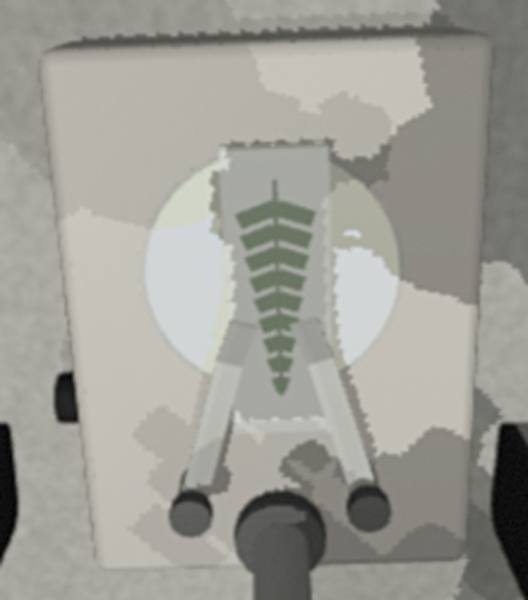

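```bash
cat > w3fit.py <<'E'
from fitw import *
from plan import *
from cell import optics
c=optics.camera("wrist");z=np.load("w3.npz");T=wristT({"eef_pos":z["p"],"ee_rot":z["q"]},c)
b=lambda x,y:(250+(x+.5)/4.2-.5,145+(y+.5)/4.2-.5)
a=lambda x,y:(210+(x+.5)/2.4-.5,95+(y+.5)/2.4-.5)
P=np.array([unp(c,b(*u),.05,T)[:2] for u in [(87,255),(530,262),(190,442),(440,430),(150,112),(108,175),(510,170)]])
q=least_squares(lambda v:np.hypot(*(P-v[:2]).T)-.0475,[.57,.24]);print("plate",q.x,q.fun*1e3)
q=least_squares(lambda v:np.hypot(*(P-v[:2]).T)-v[2],[.57,.24,.05]);print("plate free",q.x)
print("old",fitw(c,T,[(b(216,50),L[1]),(b(411,45),L[0]),(b(245,522),L[2]),(b(403,518),L[3])],.062,[.57,.24,.25]))
print("base",fitw(c,T,[(a(42,55),(-.085,-.08)),(a(490,40),(-.085,.08)),(a(465,558),(.135,.08)),(a(97,568),(.135,-.08))],.05,[.57,.24,.25]))
for n,u in dict(pR=(190,512),pL=(369,505)).items(): print(n,unp(c,a(*u),.077,T))
pr,pl=[unp(c,a(*u),.077,T) for u in [(190,505),(369,498)]];d=pl-pr;print("yaw posts",np.arctan2(-d[0],d[1]),np.linalg.norm(d))
u,v=[unp(c,a(*w),.05,T) for w in[(42,55),(490,40)]];print(u,v,np.arctan2(-(v-u)[0],(v-u)[1]))
E
python3 w3fit.py
```

```text
plate [0.57422042 0.23911575] [-0.0620557   0.07019438  0.54827205  0.20955644  0.6763216  -0.14512768
  0.41899212]
plate free [0.57422389 0.23914833 0.04774813]
old (array([0.5767, 0.2419, 0.2578]), array([ 0. , -1.1, -0.1, -1.3, -1.6,  4.7,  2. ,  4.5]))
base (array([0.5755, 0.2396, 0.2602]), array([-3.5, -0.4,  3.9, -0.8,  1.1,  5. , -1.2,  5.1]))
pR [0.66430156 0.22827534 0.077     ]
pL [0.64606043 0.2933222  0.077     ]
yaw posts 0.2732579804396292 0.06734262894149066
[0.51366672 0.14327939 0.05      ] [0.47411495 0.29211053 0.05      ] 0.2597457455404653
```

```bash
cat > to.py <<'E'
import sys
from plan import *
x,y,z,w=map(float,sys.argv[1:5])
p,Rm,s=pose()
d=Rm.T@(np.array([x,y,z])-p)*100
print("t",s["t"],"p",p.round(4),"yaw",yaw(Rm).round(4),"F",s["ft_force"].round(1),"w",s["width"])
print("total tool shift cm",d.round(2),"turn deg",np.degrees(R.from_matrix(Rm.T@Rdown(w)).as_rotvec()).round(2))
E
python3 to.py .545 .233 .0515 .255
```

```text
t 3.4 p [0.5525 0.2284 0.2016] yaw 0.2275 F [-0.4 -0.6  0.8] w 0.08538808325120657
total tool shift cm [15.01  0.62 -0.63] turn deg [-1.58  0.04  0.01]
```

Grasp target: the fern mount on the stage (wrist picture w3 ~(323,215)), the only mount under the clips.

Request:
carry_out(series=[{"tx":3,"ty":0.3,"tz":-0.3,"wx":-0.8,"wy":0,"wz":0,"hand":-1},{"tx":3,"ty":0.3,"tz":-0.3,"wx":-0.8,"wy":0,"wz":0,"hand":-1},{"tx":3,"ty":0,"tz":0,"wx":0,"wy":0,"wz":0,"hand":-1},{"tx":2,"ty":0,"tz":0,"wx":0,"wy":0,"wz":0,"hand":-1},{"tx":1,"ty":0,"tz":0,"wx":0,"wy":0,"wz":0,"hand":-1}])

```text
t: 3.9
eef_pos: [0.5439, 0.2327, 0.0794]
ee_rot: [0.7, -0.091, 0.702, 0.09]
ft_force: [-0.4, -0.5, 0.9]
width: 0.0855
```

Request:
carry_out(series=[{"tx":0,"ty":0,"tz":0,"wx":0,"wy":0,"wz":0,"hand":-1},{"tx":0,"ty":0,"tz":0,"wx":0,"wy":0,"wz":0,"hand":-1},{"tx":0,"ty":0,"tz":0,"wx":0,"wy":0,"wz":0,"hand":-1}])

```text
t: 4.2
eef_pos: [0.5454, 0.2343, 0.0828]
ee_rot: [0.702, -0.09, 0.7, 0.091]
ft_force: [0.8, 0.6, 0.0]
width: 0.0856
```

```bash
python3 to.py .545 .233 .0515 .255
python3 - <<'E'
from h import *
from cell import optics
c=optics.camera("wrist");i=c["pixels"];cv2.imwrite("pics/w4.png",i[:,:,::-1])
E
```

```text
t 4.2 p [0.5454 0.2343 0.0828] yaw 0.2573 F [0.8 0.6 0. ] w 0.08560997438744293
total tool shift cm [ 3.13 -0.11 -0.08] turn deg [ 0.13  0.14 -0.02]
```

View pics/w4.png

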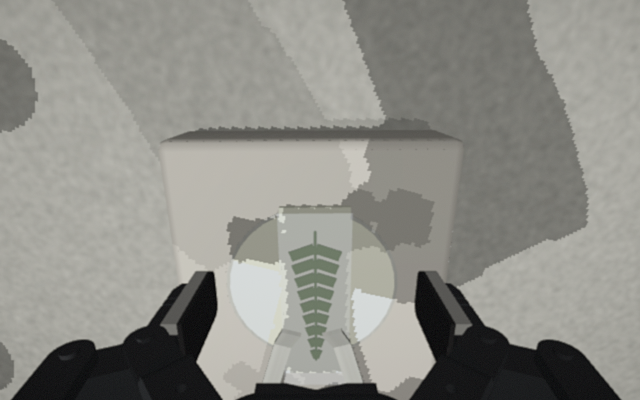

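Request:
carry_out(series=[{"tx":1.5,"ty":-0.1,"tz":-0.1,"wx":0,"wy":0,"wz":0,"hand":-1},{"tx":1.0,"ty":0,"tz":0,"wx":0,"wy":0,"wz":0,"hand":-1},{"tx":0.6,"ty":0,"tz":0,"wx":0,"wy":0,"wz":0,"hand":-0.2},{"tx":0,"ty":0,"tz":0,"wx":0,"wy":0,"wz":0,"hand":-0.2},{"tx":0,"ty":0,"tz":0,"wx":0,"wy":0,"wz":0,"hand":-0.2}])

```text
t: 4.75
eef_pos: [0.5437, 0.2327, 0.0501]
ee_rot: [0.701, -0.091, 0.701, 0.091]
ft_force: [0.2, 0.3, -0.3]
width: 0.0514
```

```bash
python3 to.py .545 .233 .0515 .255
python3 - <<'E'
from h import *
from cell import optics
c=optics.camera("wrist");i=c["pixels"];cv2.imwrite("pics/w5.png",i[:,:,::-1])
E
```

```text
t 4.75 p [0.5437 0.2327 0.0501] yaw 0.2577 F [ 0.2  0.3 -0.3] w 0.051362776080491016
total tool shift cm [-0.14 -0.    0.13] turn deg [ 0.15 -0.03 -0.01]
```

View pics/w5.png

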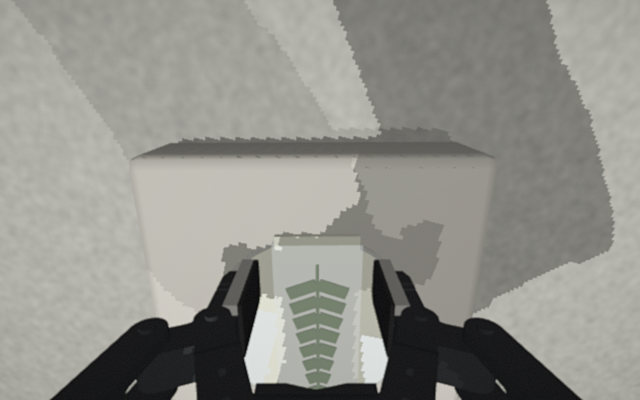

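Request:
carry_out(series=[{"tx":-0.1,"ty":0,"tz":0,"wx":0,"wy":0,"wz":0,"hand":0.3},{"tx":0,"ty":0,"tz":0,"wx":0,"wy":0,"wz":0,"hand":0.6},{"tx":0,"ty":0,"tz":0,"wx":0,"wy":0,"wz":0,"hand":1},{"tx":0,"ty":0,"tz":0,"wx":0,"wy":0,"wz":0,"hand":1},{"tx":0,"ty":0,"tz":0,"wx":0,"wy":0,"wz":0,"hand":1}], grip_force=60)

```text
t: 5.3
eef_pos: [0.5441, 0.233, 0.0521]
ee_rot: [0.702, -0.091, 0.701, 0.091]
ft_force: [-1.7, -0.3, 4.5]
width: 0.0361
```

```bash
python3 to.py .545 .233 .0515 .255
python3 - <<'E'
from h import *
from cell import optics
c=optics.camera("wrist");i=c["pixels"];cv2.imwrite("pics/w6.png",i[:,:,::-1])
c=optics.camera("side");crop(c["pixels"],200,240,350,390,4,"pics/s6.png")
E
```

```text
t 5.3 p [0.5441 0.233  0.0521] yaw 0.2577 F [-1.7 -0.3  4.5] w 0.036051780482444035
total tool shift cm [ 0.06 -0.02  0.09] turn deg [ 0.15  0.06 -0.02]
```

View pics/w6.png

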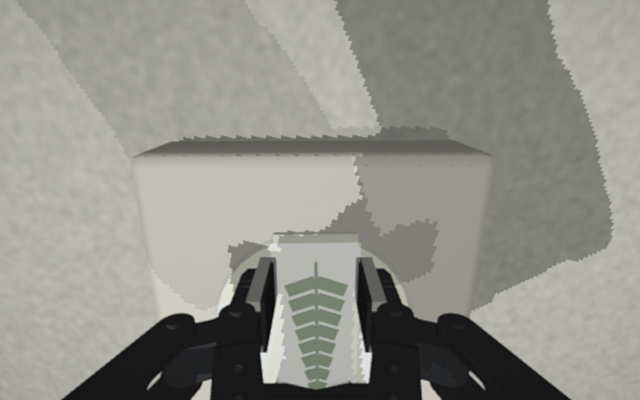

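View pics/s6.png

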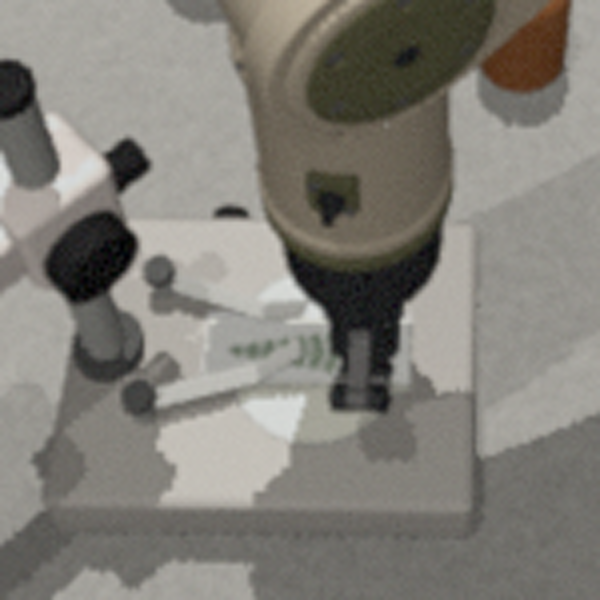

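Request:
carry_out(series=[{"tx":-0.1,"ty":0,"tz":-0.2,"wx":0,"wy":0,"wz":0,"hand":1},{"tx":0,"ty":0,"tz":-0.8,"wx":0,"wy":0,"wz":0,"hand":1},{"tx":0,"ty":0,"tz":-1.2,"wx":0,"wy":0,"wz":0,"hand":1},{"tx":0,"ty":0,"tz":-1.2,"wx":0,"wy":0,"wz":0,"hand":1},{"tx":0,"ty":0,"tz":-1.2,"wx":0,"wy":0,"wz":0,"hand":1}])

```text
t: 5.9
eef_pos: [0.4985, 0.2204, 0.0521]
ee_rot: [0.701, -0.091, 0.701, 0.091]
ft_force: [-0.4, 0.8, -0.3]
width: 0.036
```

Request:
carry_out(series=[{"tx":0,"ty":0,"tz":-1.2,"wx":0,"wy":0,"wz":0,"hand":1},{"tx":0,"ty":0,"tz":-1.4,"wx":0,"wy":0,"wz":0,"hand":1},{"tx":0,"ty":0,"tz":-1.4,"wx":0,"wy":0,"wz":0,"hand":1},{"tx":0,"ty":0,"tz":-1.0,"wx":0,"wy":0,"wz":0,"hand":1},{"tx":0,"ty":0,"tz":0,"wx":0,"wy":0,"wz":0,"hand":1}])

```text
t: 6.4
eef_pos: [0.4496, 0.2075, 0.0522]
ee_rot: [0.701, -0.091, 0.702, 0.091]
ft_force: [-0.3, -0.1, -0.1]
width: 0.0361
```

Run:
```python
from h import *
from cell import optics
c=optics.camera("wrist");i=c["pixels"];cv2.imwrite("pics/w7.png",i[:,:,::-1])
c=optics.camera("side");crop(c["pixels"],200,240,350,390,4,"pics/s7.png")
```

```text
(no output)
```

View pics/s7.png

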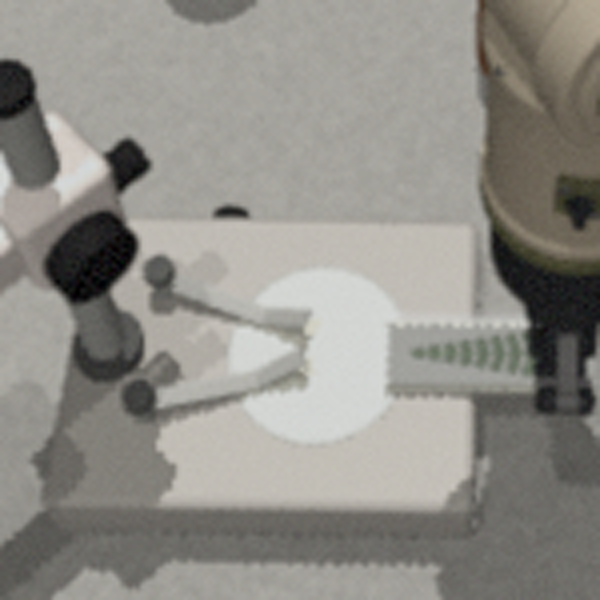

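View pics/w7.png

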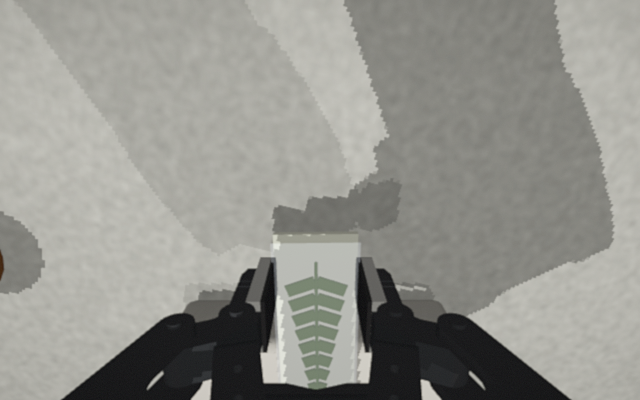

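```bash
cat > arc.py <<'E'
import sys
from plan import *
# args: x y z yaw N  -> arc from current pose (z linear)
x,y,z,w,N=[float(v) for v in sys.argv[1:6]];N=int(N)
p,Rm,s=pose();y0=yaw(Rm);p=p.copy()
if len(sys.argv)>6: p[2]=float(sys.argv[6])
r0=np.hypot(p[0],p[1]);b0=np.arctan2(p[1],p[0]);r1=np.hypot(x,y);b1=np.arctan2(y,x)
W=[]
for i in range(1,N+1):
    f=i/N;f=f-0.0*np.sin(2*np.pi*f);r=r0+(r1-r0)*f;b=b0+(b1-b0)*f
    W.append((r*np.cos(b),r*np.sin(b),p[2]+(z-p[2])*f,y0+(w-y0)*f))
show(rows(W,Rdown(y0),p))
E
python3 to.py .498 -.236 .1 -.022; python3 arc.py .498 -.236 .24 -.022 13 .24
```

```text
t 6.5 p [0.4512 0.2078 0.0524] yaw 0.2572 F [-0.9  0.1 -0.6] w 0.03606183784555042
total tool shift cm [ -4.74 -44.12  -6.76] turn deg [1.6e+01 1.0e-02 2.0e-02]

{tx 0.0 ty -3.3 tz 0.9 wx 1.2 wy 0.0 wz 0.0} norm 3.4
{tx 0.0 ty -3.3 tz 0.7 wx 1.3 wy 0.0 wz 0.0} norm 3.4
{tx 0.0 ty -3.4 tz 0.6 wx 1.2 wy 0.0 wz 0.0} norm 3.5
{tx 0.0 ty -3.4 tz 0.4 wx 1.2 wy 0.0 wz 0.0} norm 3.4
{tx 0.0 ty -3.5 tz 0.3 wx 1.3 wy 0.0 wz 0.0} norm 3.5

{tx 0.0 ty -3.5 tz 0.1 wx 1.2 wy 0.0 wz 0.0} norm 3.5
{tx 0.0 ty -3.6 tz -0.0 wx 1.2 wy 0.0 wz 0.0} norm 3.6
{tx 0.0 ty -3.5 tz -0.3 wx 1.2 wy 0.0 wz 0.0} norm 3.5
{tx 0.0 ty -3.6 tz -0.4 wx 1.3 wy 0.0 wz 0.0} norm 3.6
{tx 0.0 ty -3.6 tz -0.5 wx 1.2 wy 0.0 wz 0.0} norm 3.6

{tx 0.0 ty -3.6 tz -0.8 wx 1.2 wy 0.0 wz 0.0} norm 3.7
{tx 0.0 ty -3.5 tz -0.9 wx 1.3 wy 0.0 wz 0.0} norm 3.6
{tx 0.0 ty -3.6 tz -1.0 wx 1.2 wy 0.0 wz 0.0} norm 3.7
```

Request:
carry_out(series=[{"tx":-2,"ty":0,"tz":0,"wx":0,"wy":0,"wz":0,"hand":1},{"tx":-4.5,"ty":0,"tz":0,"wx":0,"wy":0,"wz":0,"hand":1},{"tx":-4.5,"ty":0,"tz":0,"wx":0,"wy":0,"wz":0,"hand":1},{"tx":-4.5,"ty":0,"tz":0,"wx":0,"wy":0,"wz":0,"hand":1},{"tx":-3,"ty":0,"tz":0,"wx":0,"wy":0,"wz":0,"hand":1}])

```text
t: 7.0
eef_pos: [0.452, 0.2089, 0.2408]
ee_rot: [0.702, -0.09, 0.7, 0.091]
ft_force: [0.6, -0.2, -0.7]
width: 0.0364
```

Request:
carry_out(series=[{"tx":0,"ty":-3.3,"tz":0.9,"wx":1.2,"wy":0,"wz":0,"hand":1},{"tx":0,"ty":-3.3,"tz":0.7,"wx":1.3,"wy":0,"wz":0,"hand":1},{"tx":0,"ty":-3.4,"tz":0.6,"wx":1.2,"wy":0,"wz":0,"hand":1},{"tx":0,"ty":-3.4,"tz":0.4,"wx":1.2,"wy":0,"wz":0,"hand":1},{"tx":0,"ty":-3.5,"tz":0.3,"wx":1.3,"wy":0,"wz":0,"hand":1}])

```text
t: 7.5
eef_pos: [0.516, 0.0482, 0.2374]
ee_rot: [0.705, -0.052, 0.705, 0.053]
ft_force: [1.0, 0.2, -1.1]
width: 0.0357
```

Request:
carry_out(series=[{"tx":0,"ty":-3.5,"tz":0.1,"wx":1.2,"wy":0,"wz":0,"hand":1},{"tx":0,"ty":-3.6,"tz":0,"wx":1.2,"wy":0,"wz":0,"hand":1},{"tx":0,"ty":-3.5,"tz":-0.3,"wx":1.2,"wy":0,"wz":0,"hand":1},{"tx":0,"ty":-3.6,"tz":-0.4,"wx":1.3,"wy":0,"wz":0,"hand":1},{"tx":0,"ty":-3.6,"tz":-0.5,"wx":1.2,"wy":0,"wz":0,"hand":1}])

```text
t: 8.0
eef_pos: [0.5234, -0.1299, 0.2372]
ee_rot: [0.707, -0.015, 0.707, 0.015]
ft_force: [0.8, 0.5, -0.9]
width: 0.0359
```

Request:
carry_out(series=[{"tx":0,"ty":-3.6,"tz":-0.8,"wx":1.2,"wy":0,"wz":0,"hand":1},{"tx":0,"ty":-3.5,"tz":-0.9,"wx":1.3,"wy":0,"wz":0,"hand":1},{"tx":0,"ty":-3.6,"tz":-1,"wx":1.2,"wy":0,"wz":0,"hand":1},{"tx":0,"ty":0,"tz":0,"wx":0,"wy":0,"wz":0,"hand":1},{"tx":0,"ty":0,"tz":0,"wx":0,"wy":0,"wz":0,"hand":1}])

```text
t: 8.5
eef_pos: [0.4983, -0.2369, 0.2369]
ee_rot: [0.707, 0.009, 0.707, -0.008]
ft_force: [-0.6, 0.6, -1.5]
width: 0.0362
```

```bash
python3 to.py .498 -.236 .1 -.022;python3 - <<'E'
from h import *
from cell import optics
c=optics.camera("wrist");i=c["pixels"];cv2.imwrite("pics/w8.png",i[:,:,::-1])
E
```

```text
t 8.5 p [ 0.4983 -0.2369  0.2369] yaw -0.0243 F [-0.6  0.6 -1.5] w 0.036226161697846905
total tool shift cm [13.69  0.08 -0.02] turn deg [-0.13 -0.02 -0.04]
```

View pics/w8.png

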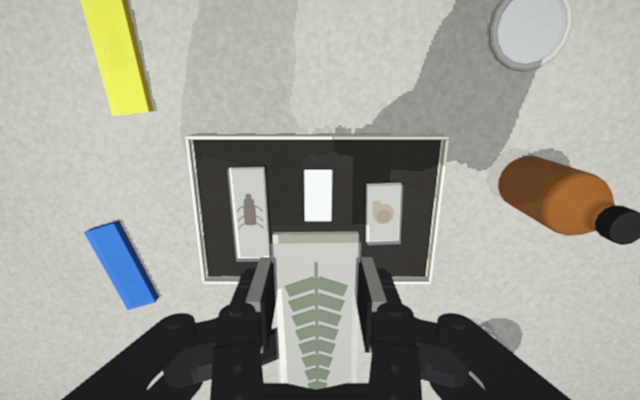

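Run:
```python
from plan import *
from cell import optics
p,Rm,s=pose();c=optics.camera("wrist");i=c["pixels"];np.savez("w9.npz",p=p,q=s["ee_rot"])
print(p,yaw(Rm))
crop(i,180,125,460,290,2.8,"pics/w9.png")
```

```text
[ 0.498763   -0.23538954  0.23714052] -0.02175792326110042
```

View pics/w9.png

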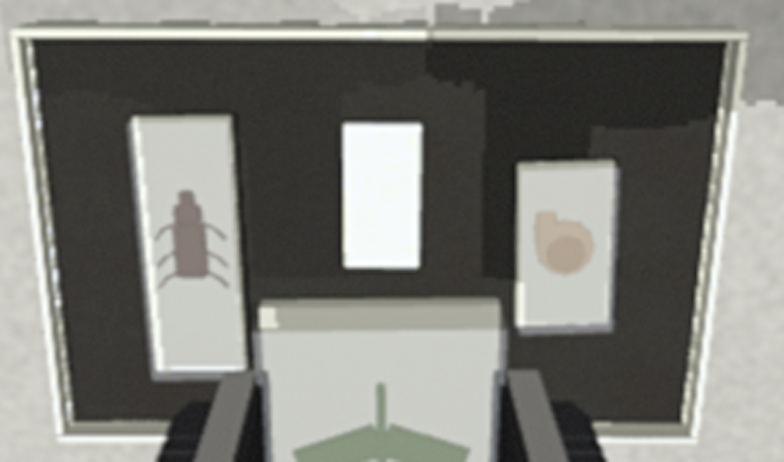

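Run:
```python
from fitw import *
from cell import optics
c=optics.camera("wrist");z=np.load("w9.npz");T=wristT({"eef_pos":z["p"],"ee_rot":z["q"]},c)
b=lambda x,y:(180+(x+.5)/2.8-.5,125+(y+.5)/2.8-.5)
C=[(-.03,.015),(-.03,-.015),(.03,-.015),(.03,.015)]
print("card",fitw(c,T,[(b(342,122),C[1]),(b(422,122),C[0]),(b(342,268),C[2]),(b(421,268),C[3])],.003,[.53,-.23,0]))
print("new",fitw(c,T,[(b(132,117),L[1]),(b(233,116),L[0]),(b(155,374),L[2]),(b(245,372),L[3])],.015,[.55,-.31,0]))
# held mount in tool frame: solve for x_top, zf from front edges
M=c["mount"]
def f(v):
    out=[]
    for dx,uv in((0,(330)),(.012,(300))):
        P=np.array([v[0]+dx,0,v[1]]);pc=M[:3,:3].T@(P-M[:3,3]);q=c["K"]@pc;out.append(q[1]/q[2]-b(0,uv)[1])
    return out
print(least_squares(f,[-.01,-.02]).x)
for sx,X in((-1,258),(1,500)):
  uv=b(X,330);d=M[:3,:3]@np.linalg.inv(c["K"])@np.array([*uv,1]);print(M[:3,3]+d*((-.0105-M[0,3])/d[0]))
```

```text
card (array([ 0.534 , -0.2358, -0.0233]), array([ 0.8,  0.7, -0.8,  0.8,  1.3, -1. , -1.2, -0.9]))
new (array([ 0.5514, -0.3123, -0.0185]), array([ 0.2, -0.3, -0.4, -0.1, -0.1, -0. ,  0.2,  0.6]))
[-0.00230721 -0.01589145]
[-0.0105     -0.01869431 -0.01971292]
[-0.0105      0.01750888 -0.01973425]
```

Request:
carry_out(series=[{"tx":3,"ty":0,"tz":0,"wx":0,"wy":0,"wz":0,"hand":1},{"tx":4.5,"ty":0,"tz":0,"wx":0,"wy":0,"wz":0,"hand":1},{"tx":4.5,"ty":0,"tz":0,"wx":0,"wy":0,"wz":0,"hand":1},{"tx":4.5,"ty":0,"tz":0,"wx":0,"wy":0,"wz":0,"hand":1},{"tx":3,"ty":0,"tz":0,"wx":0,"wy":0,"wz":0,"hand":1}])

```text
t: 9.15
eef_pos: [0.4976, -0.2337, 0.0394]
ee_rot: [0.706, 0.007, 0.708, -0.006]
ft_force: [0.7, -0.3, -0.9]
width: 0.036
```

Request:
carry_out(series=[{"tx":1,"ty":0,"tz":0,"wx":0,"wy":0,"wz":0,"hand":1},{"tx":0,"ty":0,"tz":0,"wx":0,"wy":0,"wz":0,"hand":1},{"tx":0,"ty":0,"tz":0,"wx":0,"wy":0,"wz":0,"hand":1}])

```text
t: 9.45
eef_pos: [0.4999, -0.2355, 0.0341]
ee_rot: [0.708, 0.007, 0.706, -0.008]
ft_force: [0.2, 0.0, -2.0]
width: 0.0357
```

```bash
python3 to.py .499 -.235 .006 -.023
```

```text
t 9.45 p [ 0.4999 -0.2355  0.0341] yaw -0.0208 F [ 0.2  0.  -2. ] w 0.03569834707490162
total tool shift cm [ 2.81  0.05 -0.1 ] turn deg [0.13 0.14 0.04]
```

Request:
carry_out(series=[{"tx":1.2,"ty":0,"tz":0,"wx":0,"wy":0,"wz":0,"hand":1},{"tx":0.8,"ty":0,"tz":0,"wx":0,"wy":0,"wz":0,"hand":1},{"tx":0.4,"ty":0,"tz":0,"wx":0,"wy":0,"wz":0,"hand":1},{"tx":0.3,"ty":0,"tz":0,"wx":0,"wy":0,"wz":0,"hand":1},{"tx":0,"ty":0,"tz":0,"wx":0,"wy":0,"wz":0,"hand":1}])

```text
t: 9.95
eef_pos: [0.4985, -0.2357, 0.0053]
ee_rot: [0.707, 0.008, 0.707, -0.008]
ft_force: [-0.5, 0.4, -1.6]
width: 0.0362
```

Request:
carry_out(series=[{"tx":0,"ty":0,"tz":0,"wx":0,"wy":0,"wz":0,"hand":1},{"tx":0,"ty":0,"tz":0,"wx":0,"wy":0,"wz":0,"hand":1}])

```text
t: 10.15
eef_pos: [0.4985, -0.2358, 0.0054]
ee_rot: [0.707, 0.008, 0.707, -0.008]
ft_force: [0.1, 1.0, -0.3]
width: 0.0361
```

Request:
carry_out(series=[{"tx":0.05,"ty":0,"tz":0,"wx":0,"wy":0,"wz":0,"hand":1},{"tx":0,"ty":0,"tz":0,"wx":0,"wy":0,"wz":0,"hand":0},{"tx":0,"ty":0,"tz":0,"wx":0,"wy":0,"wz":0,"hand":-0.3},{"tx":0,"ty":0,"tz":0,"wx":0,"wy":0,"wz":0,"hand":-0.3},{"tx":-0.5,"ty":0,"tz":0,"wx":0,"wy":0,"wz":0,"hand":-0.3}])

```text
t: 10.65
eef_pos: [0.498, -0.2355, 0.0094]
ee_rot: [0.707, 0.008, 0.707, -0.007]
ft_force: [0.4, -0.2, -0.0]
width: 0.0557
```

Request:
carry_out(series=[{"tx":-2,"ty":0,"tz":0,"wx":0,"wy":0,"wz":0,"hand":-0.3},{"tx":-3,"ty":0,"tz":0,"wx":0,"wy":0,"wz":0,"hand":-0.3},{"tx":-4,"ty":0,"tz":0,"wx":0,"wy":0,"wz":0,"hand":-0.3},{"tx":-3,"ty":-2,"tz":0,"wx":0,"wy":0,"wz":0,"hand":-0.3},{"tx":-3,"ty":-4,"tz":0,"wx":0,"wy":0,"wz":0,"hand":-0.3}])

```text
t: 11.15
eef_pos: [0.4985, -0.2924, 0.1624]
ee_rot: [0.708, 0.005, 0.706, -0.005]
ft_force: [1.5, -0.0, 0.2]
width: 0.0556
```

Request:
carry_out(series=[{"tx":-1,"ty":-1.7,"tz":2,"wx":0,"wy":0,"wz":0,"hand":-0.3},{"tx":0,"ty":0,"tz":0,"wx":0,"wy":0,"wz":0,"hand":-0.3},{"tx":0,"ty":0,"tz":0,"wx":0,"wy":0,"wz":0,"hand":-0.3},{"tx":0,"ty":0,"tz":0,"wx":0,"wy":0,"wz":0,"hand":-0.3}])

```text
t: 11.55
eef_pos: [0.5163, -0.3117, 0.1691]
ee_rot: [0.707, 0.008, 0.707, -0.007]
ft_force: [-0.4, 1.3, -0.2]
width: 0.0555
```

Run:
```python
from plan import *
from cell import optics
p,Rm,s=pose();c=optics.camera("wrist");i=c["pixels"];np.savez("w10.npz",p=p,q=s["ee_rot"])
print(p,yaw(Rm),s["t"])
cv2.imwrite("pics/w10.png",i[:,:,::-1])
```

```text
[ 0.51633295 -0.31166137  0.16914642] -0.02016314679745361 11.55
```

View pics/w10.png

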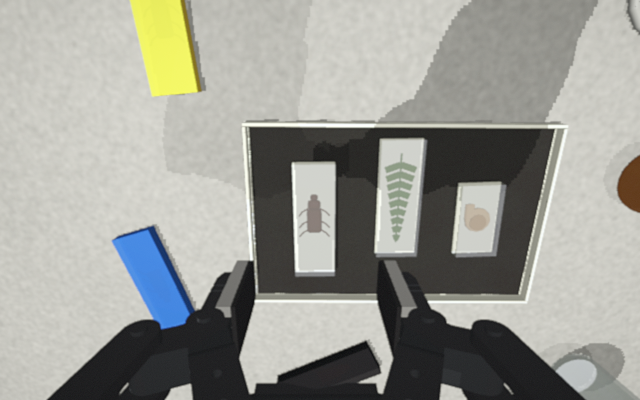

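Run:
```python
from h import *
i=cv2.imread("pics/w10.png")[:,:,::-1];crop(i,280,130,430,290,3.7,"pics/w10a.png")
```

```text
(no output)
```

View pics/w10a.png

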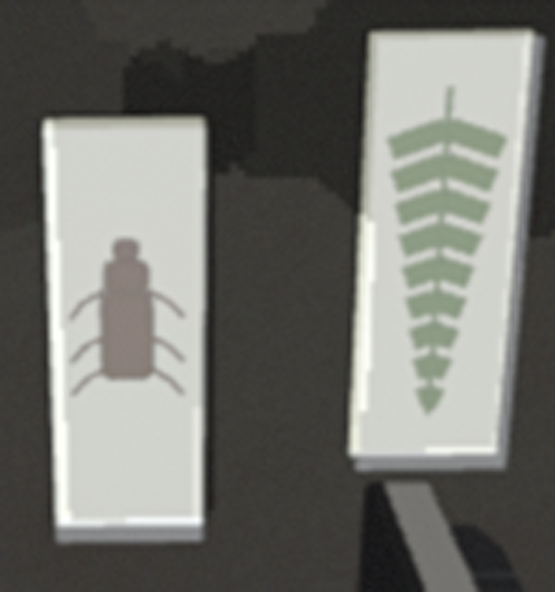

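```bash
python3 - <<'E'
from fitw import *
from cell import optics
c=optics.camera("wrist");z=np.load("w10.npz");T=wristT({"eef_pos":z["p"],"ee_rot":z["q"]},c)
b=lambda x,y:(280+(x+.5)/3.7-.5,130+(y+.5)/3.7-.5)
print("new",fitw(c,T,[(b(*u),l) for u,l in zip([(206,118),(43,122),(58,525),(204,522)],L)],.015,[.55,-.31,0]))
print("old",fitw(c,T,[(b(*u),l) for u,l in zip([(536,30),(370,33),(350,455),(497,453)],L)],.015,[.55,-.31,0]))
E
python3 to.py .5164 -.3115 .0050 -.0165
```

```text
new (array([ 0.5508, -0.3138, -0.0057]), array([-0.2, -0.8,  0.1, -1.3,  0.2,  1.8, -0.1,  2.1]))
old (array([ 0.5318, -0.2381, -0.0086]), array([-0.1, -0.8,  0. , -1.1, -0.1,  1.6,  0.2,  1.7]))
t 11.65 p [ 0.5163 -0.3118  0.1692] yaw -0.0202 F [ 0.6 -0.3  0.4] w 0.05539826698342871
total tool shift cm [16.42  0.02  0.03] turn deg [-0.21 -0.07 -0.05]
```

Request:
carry_out(series=[{"tx":3,"ty":-0.1,"tz":0.1,"wx":-0.5,"wy":0,"wz":0,"hand":-0.3},{"tx":4,"ty":0,"tz":0,"wx":0,"wy":0,"wz":0,"hand":-0.3},{"tx":3.5,"ty":0,"tz":0,"wx":0,"wy":0,"wz":0,"hand":-0.3},{"tx":2.5,"ty":0,"tz":0,"wx":0,"wy":0,"wz":0,"hand":-0.3},{"tx":0,"ty":0,"tz":0,"wx":0,"wy":0,"wz":0,"hand":-0.3}])

```text
t: 12.15
eef_pos: [0.5147, -0.3121, 0.0357]
ee_rot: [0.705, 0.006, 0.709, -0.003]
ft_force: [0.1, 0.0, -0.1]
width: 0.0553
```

Request:
carry_out(series=[{"tx":0,"ty":0,"tz":0,"wx":0,"wy":0,"wz":0,"hand":-0.3},{"tx":0,"ty":0,"tz":0,"wx":0,"wy":0,"wz":0,"hand":-0.3}])

```text
t: 12.35
eef_pos: [0.5189, -0.3143, 0.0418]
ee_rot: [0.708, 0.004, 0.706, -0.005]
ft_force: [-0.0, -0.2, 0.4]
width: 0.0555
```

```bash
python3 to.py .517 -.3127 .0055 -.01;python3 - <<'E'
from h import *
from cell import optics
c=optics.camera("wrist");i=c["pixels"];cv2.imwrite("pics/w11.png",i[:,:,::-1])
E
```

```text
t 12.35 p [ 0.5189 -0.3143  0.0418] yaw -0.0126 F [-0.  -0.2  0.4] w 0.05545913253197327
total tool shift cm [ 3.63  0.16 -0.2 ] turn deg [-0.15  0.14  0.07]
```

View pics/w11.png

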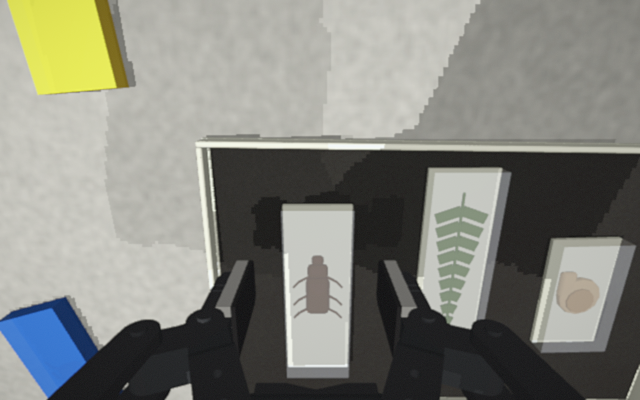

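Request:
carry_out(series=[{"tx":1.5,"ty":0.1,"tz":-0.1,"wx":0,"wy":0,"wz":0,"hand":-0.3},{"tx":1.0,"ty":0,"tz":0,"wx":0,"wy":0,"wz":0,"hand":-0.3},{"tx":0.7,"ty":0,"tz":0,"wx":0,"wy":0,"wz":0,"hand":-0.3},{"tx":0.3,"ty":0,"tz":0,"wx":0,"wy":0,"wz":0,"hand":-0.3},{"tx":0,"ty":0,"tz":0,"wx":0,"wy":0,"wz":0,"hand":-0.2}])

```text
t: 12.9
eef_pos: [0.5164, -0.3128, 0.004]
ee_rot: [0.707, 0.005, 0.707, -0.004]
ft_force: [-0.5, -0.5, 0.5]
width: 0.0512
```

Request:
carry_out(series=[{"tx":0,"ty":0,"tz":0,"wx":0,"wy":0,"wz":0,"hand":-0.2}])

```text
t: 13.0
eef_pos: [0.5169, -0.3131, 0.0049]
ee_rot: [0.707, 0.005, 0.707, -0.005]
ft_force: [-0.6, 1.0, -0.1]
width: 0.0515
```

```bash
python3 to.py .517 -.3127 .0055 -.01
```

```text
t 13.0 p [ 0.5169 -0.3131  0.0049] yaw -0.013 F [-0.6  1.  -0.1] w 0.05147186178878428
total tool shift cm [-0.06  0.04  0.01] turn deg [-0.17  0.01 -0.01]
```

Clear of the floor by enough; raise 0.5 mm and close with 80 N.

Request:
carry_out(series=[{"tx":-0.05,"ty":0,"tz":0,"wx":0,"wy":0,"wz":0,"hand":0.1},{"tx":0,"ty":0,"tz":0,"wx":0,"wy":0,"wz":0,"hand":1},{"tx":0,"ty":0,"tz":0,"wx":0,"wy":0,"wz":0,"hand":1},{"tx":0,"ty":0,"tz":0,"wx":0,"wy":0,"wz":0,"hand":1},{"tx":0,"ty":0,"tz":0,"wx":0,"wy":0,"wz":0,"hand":1}], grip_force=80)

```text
t: 13.5
eef_pos: [0.5173, -0.3133, 0.0063]
ee_rot: [0.707, 0.004, 0.707, -0.005]
ft_force: [-1.2, 0.8, 5.7]
width: 0.0355
```

```bash
python3 to.py .517 -.3127 .0055 -.01
```

```text
t 13.5 p [ 0.5173 -0.3133  0.0063] yaw -0.013 F [-1.2  0.8  5.7] w 0.03549420890408238
total tool shift cm [ 0.08  0.06 -0.03] turn deg [-0.17  0.07  0.04]
```

Request:
carry_out(series=[{"tx":-0.5,"ty":0,"tz":0,"wx":0,"wy":0,"wz":0,"hand":1},{"tx":-2,"ty":0,"tz":0,"wx":0,"wy":0,"wz":0,"hand":1},{"tx":-4,"ty":0,"tz":0,"wx":0,"wy":0,"wz":0,"hand":1},{"tx":-4.5,"ty":0,"tz":0,"wx":0,"wy":0,"wz":0,"hand":1},{"tx":-4,"ty":0,"tz":-1,"wx":0,"wy":0,"wz":0,"hand":1}])

```text
t: 14.0
eef_pos: [0.5076, -0.3123, 0.1575]
ee_rot: [0.708, 0.004, 0.707, -0.004]
ft_force: [0.1, -0.1, 0.1]
width: 0.0352
```

Request:
carry_out(series=[{"tx":-4,"ty":0,"tz":-1,"wx":0,"wy":0,"wz":0,"hand":1},{"tx":-3,"ty":0,"tz":-1,"wx":0,"wy":0,"wz":0,"hand":1},{"tx":-2,"ty":0,"tz":0,"wx":0,"wy":0,"wz":0,"hand":1},{"tx":0,"ty":0,"tz":0,"wx":0,"wy":0,"wz":0,"hand":1},{"tx":0,"ty":0,"tz":0,"wx":0,"wy":0,"wz":0,"hand":1}])

```text
t: 14.5
eef_pos: [0.4867, -0.3127, 0.2452]
ee_rot: [0.707, 0.004, 0.707, -0.005]
ft_force: [-0.4, 0.2, -1.4]
width: 0.0356
```

```bash
python3 - <<'E'
from plan import *
from cell import optics
p,Rm,s=pose();c=optics.camera("wrist");i=c["pixels"];cv2.imwrite("pics/w12.png",i[:,:,::-1])
print(p,yaw(Rm),s["t"])
crop(i,240,200,400,400,3,"pics/w12a.png")
E
python3 arc.py .447 .205 .24 .262 15
```

```text
[ 0.4867183  -0.31266596  0.24523057] -0.0129226202656975 14.5

{tx 0.0 ty 3.6 tz 1.4 wx -1.1 wy 0.0 wz 0.0} norm 3.9
{tx 0.1 ty 3.6 tz 1.3 wx -1.0 wy 0.0 wz 0.0} norm 3.8
{tx -0.0 ty 3.7 tz 1.0 wx -1.1 wy 0.0 wz 0.0} norm 3.8
{tx 0.0 ty 3.7 tz 0.8 wx -1.0 wy 0.0 wz 0.0} norm 3.8
{tx 0.0 ty 3.7 tz 0.7 wx -1.1 wy 0.0 wz 0.0} norm 3.8

{tx 0.1 ty 3.6 tz 0.5 wx -1.0 wy 0.0 wz 0.0} norm 3.6
{tx -0.0 ty 3.7 tz 0.2 wx -1.1 wy 0.0 wz 0.0} norm 3.7
{tx 0.0 ty 3.6 tz 0.1 wx -1.0 wy 0.0 wz 0.0} norm 3.6
{tx 0.1 ty 3.5 tz -0.0 wx -1.1 wy 0.0 wz 0.0} norm 3.5
{tx -0.0 ty 3.6 tz -0.3 wx -1.0 wy 0.0 wz 0.0} norm 3.6

{tx 0.0 ty 3.5 tz -0.4 wx -1.1 wy 0.0 wz 0.0} norm 3.5
{tx 0.0 ty 3.4 tz -0.6 wx -1.0 wy 0.0 wz 0.0} norm 3.5
{tx 0.1 ty 3.3 tz -0.8 wx -1.1 wy 0.0 wz 0.0} norm 3.4
{tx -0.0 ty 3.3 tz -0.9 wx -1.0 wy 0.0 wz 0.0} norm 3.4
{tx 0.0 ty 3.1 tz -1.1 wx -1.1 wy 0.0 wz 0.0} norm 3.3
```

View pics/w12.png

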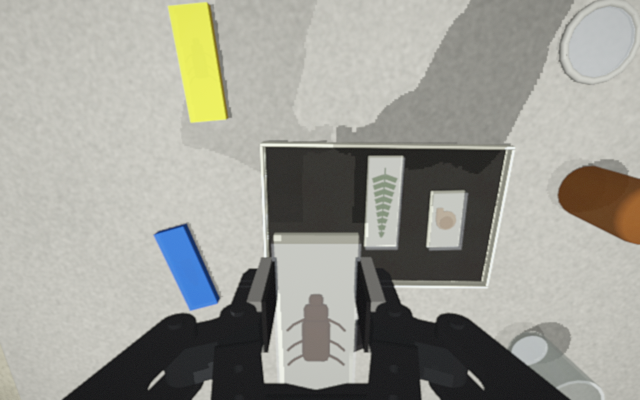

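View pics/w12a.png

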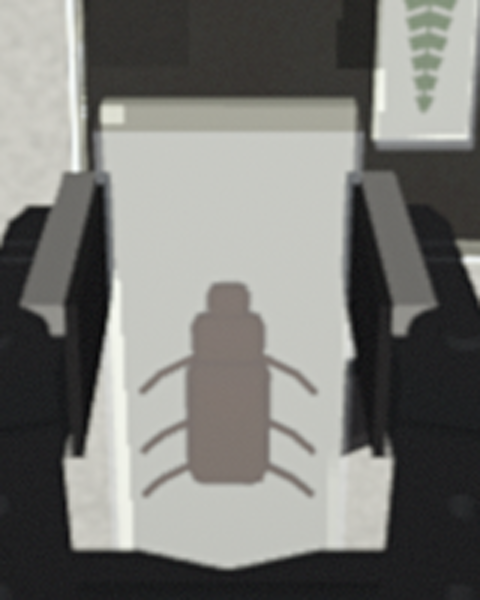

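Request:
carry_out(series=[{"tx":0,"ty":3.6,"tz":1.4,"wx":-1.1,"wy":0,"wz":0,"hand":1},{"tx":0.1,"ty":3.6,"tz":1.3,"wx":-1.0,"wy":0,"wz":0,"hand":1},{"tx":0,"ty":3.7,"tz":1.0,"wx":-1.1,"wy":0,"wz":0,"hand":1},{"tx":0,"ty":3.7,"tz":0.8,"wx":-1.0,"wy":0,"wz":0,"hand":1},{"tx":0,"ty":3.7,"tz":0.7,"wx":-1.1,"wy":0,"wz":0,"hand":1}])

```text
t: 15.05
eef_pos: [0.5338, -0.1271, 0.2425]
ee_rot: [0.706, -0.028, 0.707, 0.029]
ft_force: [-0.3, -0.7, -0.5]
width: 0.0355
```

Request:
carry_out(series=[{"tx":0.1,"ty":3.6,"tz":0.5,"wx":-1.0,"wy":0,"wz":0,"hand":1},{"tx":0,"ty":3.7,"tz":0.2,"wx":-1.1,"wy":0,"wz":0,"hand":1},{"tx":0,"ty":3.6,"tz":0.1,"wx":-1.0,"wy":0,"wz":0,"hand":1},{"tx":0.1,"ty":3.5,"tz":0,"wx":-1.1,"wy":0,"wz":0,"hand":1},{"tx":0,"ty":3.6,"tz":-0.3,"wx":-1.0,"wy":0,"wz":0,"hand":1}])

```text
t: 15.55
eef_pos: [0.5176, 0.0514, 0.2406]
ee_rot: [0.704, -0.06, 0.705, 0.061]
ft_force: [1.0, -0.0, -1.2]
width: 0.0353
```

Request:
carry_out(series=[{"tx":0,"ty":3.5,"tz":-0.4,"wx":-1.1,"wy":0,"wz":0,"hand":1},{"tx":0,"ty":3.4,"tz":-0.6,"wx":-1.0,"wy":0,"wz":0,"hand":1},{"tx":0.1,"ty":3.3,"tz":-0.8,"wx":-1.1,"wy":0,"wz":0,"hand":1},{"tx":0,"ty":3.3,"tz":-0.9,"wx":-1.0,"wy":0,"wz":0,"hand":1},{"tx":0,"ty":3.1,"tz":-1.1,"wx":-1.1,"wy":0,"wz":0,"hand":1}])

```text
t: 16.05
eef_pos: [0.446, 0.2055, 0.2399]
ee_rot: [0.7, -0.093, 0.702, 0.093]
ft_force: [0.3, 0.8, -0.1]
width: 0.0354
```

Request:
carry_out(series=[{"tx":0,"ty":0,"tz":0,"wx":0,"wy":0,"wz":0,"hand":1},{"tx":0,"ty":0,"tz":0,"wx":0,"wy":0,"wz":0,"hand":1},{"tx":0,"ty":0,"tz":0,"wx":0,"wy":0,"wz":0,"hand":1}])

```text
t: 16.35
eef_pos: [0.4477, 0.2031, 0.2405]
ee_rot: [0.701, -0.092, 0.702, 0.092]
ft_force: [-0.1, -0.2, -0.5]
width: 0.0353
```

```bash
python3 to.py .4475 .205 .054 .262
python3 - <<'E'
from h import *
from cell import optics
c=optics.camera("wrist");i=c["pixels"];cv2.imwrite("pics/w13.png",i[:,:,::-1])
E
```

```text
t 16.35 p [0.4477 0.2031 0.2405] yaw 0.2612 F [-0.1 -0.2 -0.5] w 0.035289563540967524
total tool shift cm [18.65  0.19  0.05] turn deg [-0.05 -0.08  0.01]
```

View pics/w13.png

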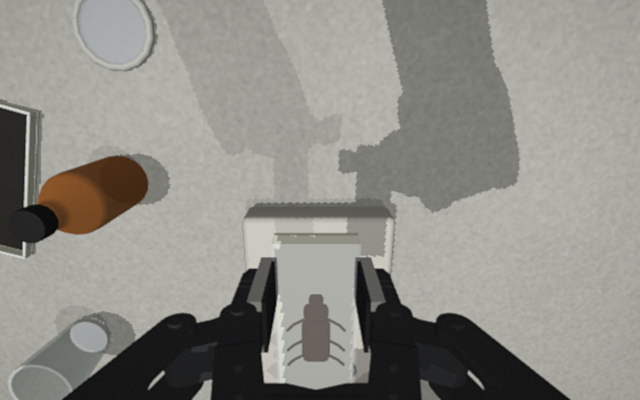

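Request:
carry_out(series=[{"tx":3,"ty":0.1,"tz":0,"wx":0,"wy":0,"wz":0,"hand":1},{"tx":4,"ty":0.1,"tz":0,"wx":0,"wy":0,"wz":0,"hand":1},{"tx":4,"ty":0,"tz":0,"wx":0,"wy":0,"wz":0,"hand":1},{"tx":3.5,"ty":0,"tz":0,"wx":0,"wy":0,"wz":0,"hand":1},{"tx":2,"ty":0,"tz":0,"wx":0,"wy":0,"wz":0,"hand":1}])

```text
t: 16.9
eef_pos: [0.4459, 0.2042, 0.073]
ee_rot: [0.7, -0.092, 0.703, 0.092]
ft_force: [0.2, -0.3, -0.7]
width: 0.0353
```

Request:
carry_out(series=[{"tx":0.6,"ty":0,"tz":0,"wx":0,"wy":0,"wz":0,"hand":1},{"tx":0,"ty":0,"tz":0,"wx":0,"wy":0,"wz":0,"hand":1},{"tx":0,"ty":0,"tz":0,"wx":0,"wy":0,"wz":0,"hand":1},{"tx":0,"ty":0,"tz":0,"wx":0,"wy":0,"wz":0,"hand":1}])

```text
t: 17.3
eef_pos: [0.4479, 0.2066, 0.0717]
ee_rot: [0.702, -0.092, 0.7, 0.093]
ft_force: [-0.4, 0.8, -0.2]
width: 0.0351
```

```bash
python3 to.py .4475 .205 .054 .262
python3 - <<'E'
from h import *
from cell import optics
c=optics.camera("side");crop(c["pixels"],200,240,350,390,4,"pics/s14.png")
E
```

```text
t 17.3 p [0.4479 0.2066 0.0717] yaw 0.2622 F [-0.4  0.8 -0.2] w 0.03509400619628924
total tool shift cm [ 1.77 -0.14 -0.09] turn deg [ 0.01  0.14 -0.  ]
```

View pics/s14.png

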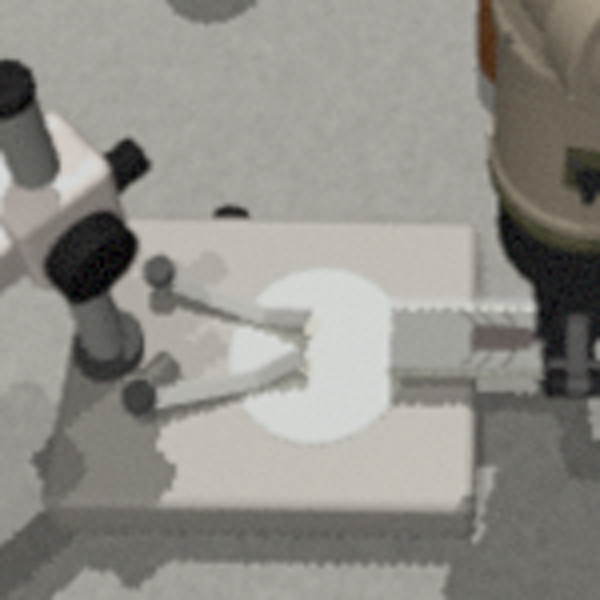

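Request:
carry_out(series=[{"tx":0.8,"ty":-0.1,"tz":0,"wx":0,"wy":0,"wz":0,"hand":1},{"tx":0.6,"ty":0,"tz":0,"wx":0,"wy":0,"wz":0,"hand":1},{"tx":0.3,"ty":0,"tz":0,"wx":0,"wy":0,"wz":0,"hand":1},{"tx":0,"ty":0,"tz":0,"wx":0,"wy":0,"wz":0,"hand":1},{"tx":0,"ty":0,"tz":0,"wx":0,"wy":0,"wz":0,"hand":1}])

```text
t: 17.85
eef_pos: [0.4472, 0.2054, 0.0533]
ee_rot: [0.701, -0.093, 0.701, 0.093]
ft_force: [0.5, -0.2, -0.4]
width: 0.0354
```

Request:
carry_out(series=[{"tx":0,"ty":0,"tz":0,"wx":0,"wy":0,"wz":0,"hand":1},{"tx":0,"ty":0,"tz":0,"wx":0,"wy":0,"wz":0,"hand":1}])

```text
t: 18.05
eef_pos: [0.4472, 0.2055, 0.0534]
ee_rot: [0.701, -0.093, 0.701, 0.093]
ft_force: [-0.3, -0.9, -0.2]
width: 0.0354
```

```bash
python3 to.py .5412 .2302 .054 .262
python3 - <<'E'
from plan import *
from cell import optics
p,Rm,s=pose();c=optics.camera("wrist");i=c["pixels"];cv2.imwrite("pics/w15.png",i[:,:,::-1])
crop(i,220,190,420,400,2.8,"pics/w15a.png")
E
```

```text
t 18.05 p [0.4472 0.2055 0.0534] yaw 0.2629 F [-0.3 -0.9 -0.2] w 0.03538841381033078
total tool shift cm [-0.06 -0.06  9.72] turn deg [ 0.05  0.01 -0.01]
```

View pics/w15a.png

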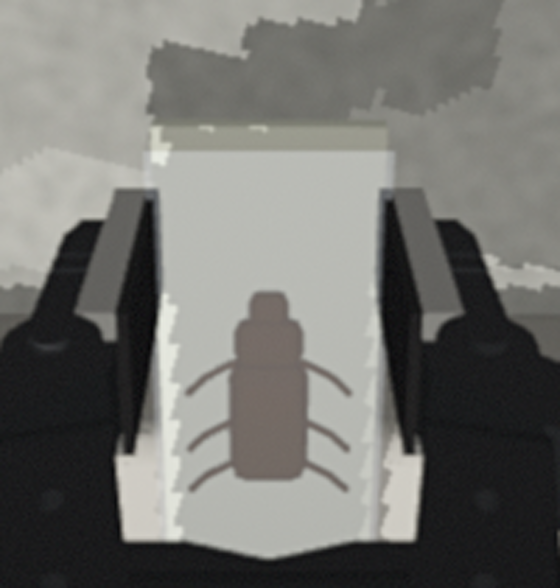

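Request:
carry_out(series=[{"tx":0,"ty":0,"tz":0.8,"wx":0,"wy":0,"wz":0,"hand":1},{"tx":0,"ty":0,"tz":1.4,"wx":0,"wy":0,"wz":0,"hand":1},{"tx":0,"ty":0,"tz":1.4,"wx":0,"wy":0,"wz":0,"hand":1},{"tx":0,"ty":0,"tz":0.9,"wx":0,"wy":0,"wz":0,"hand":1},{"tx":0,"ty":0,"tz":0.5,"wx":0,"wy":0,"wz":0,"hand":1}])

```text
t: 18.6
eef_pos: [0.4963, 0.2186, 0.0533]
ee_rot: [0.701, -0.092, 0.701, 0.093]
ft_force: [-2.4, -2.0, 3.5]
width: 0.0356
```

```bash
python3 to.py .5412 .2302 .054 .262
```

```text
t 18.6 p [0.4963 0.2186 0.0533] yaw 0.2623 F [-2.4 -2.   3.5] w 0.035550804955949165
total tool shift cm [-0.07 -0.04  4.64] turn deg [ 0.02  0.   -0.03]
```

Request:
carry_out(series=[{"tx":0,"ty":0,"tz":0.4,"wx":0,"wy":0,"wz":0,"hand":1},{"tx":0,"ty":0,"tz":0.4,"wx":0,"wy":0,"wz":0,"hand":1},{"tx":0,"ty":0,"tz":0.4,"wx":0,"wy":0,"wz":0,"hand":1},{"tx":0,"ty":0,"tz":0.4,"wx":0,"wy":0,"wz":0,"hand":1}])

```text
t: 19.0
eef_pos: [0.5087, 0.2223, 0.0532]
ee_rot: [0.7, -0.093, 0.702, 0.093]
ft_force: [-12.8, -3.7, 11.1]
width: 0.0354
```

```bash
python3 to.py .5412 .2302 .054 .262
python3 - <<'E'
from h import *
from cell import optics
c=optics.camera("side");crop(c["pixels"],200,240,350,390,4,"pics/s16.png")
E
```

```text
t 19.0 p [0.5087 0.2223 0.0532] yaw 0.2638 F [-12.8  -3.7  11.1] w 0.03541116721554746
total tool shift cm [-0.09 -0.09  3.34] turn deg [ 0.11 -0.24  0.04]
```

View pics/s16.png

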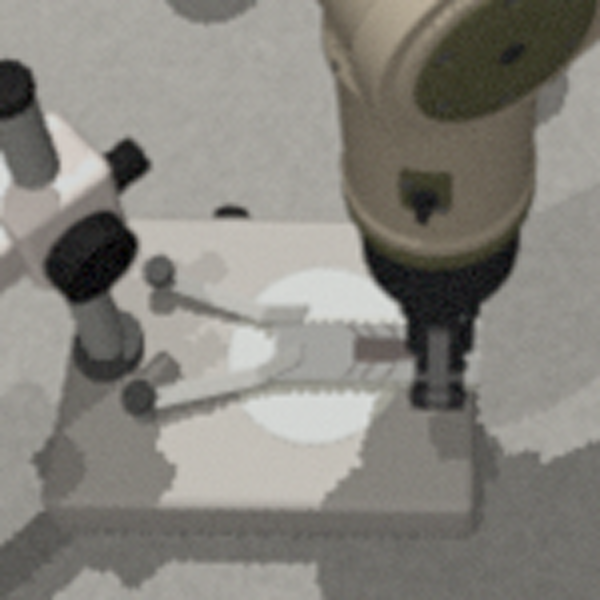

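Request:
carry_out(series=[{"tx":0,"ty":-0.05,"tz":0.5,"wx":0,"wy":0,"wz":0,"hand":1},{"tx":0,"ty":0,"tz":0.5,"wx":0,"wy":0,"wz":0,"hand":1},{"tx":0,"ty":0,"tz":0.5,"wx":0,"wy":0,"wz":0,"hand":1}])

```text
t: 19.35
eef_pos: [0.5225, 0.2261, 0.0533]
ee_rot: [0.699, -0.094, 0.703, 0.093]
ft_force: [-7.9, -1.9, 5.6]
width: 0.0353
```

Request:
carry_out(series=[{"tx":0,"ty":0,"tz":0.5,"wx":0,"wy":0,"wz":0,"hand":1},{"tx":0,"ty":0,"tz":0.5,"wx":0,"wy":0,"wz":0,"hand":1},{"tx":0,"ty":0,"tz":0.3,"wx":0,"wy":0,"wz":0,"hand":1},{"tx":0,"ty":0,"tz":0,"wx":0,"wy":0,"wz":0,"hand":1},{"tx":0,"ty":0,"tz":0,"wx":0,"wy":0,"wz":0,"hand":1}])

```text
t: 19.85
eef_pos: [0.5367, 0.2294, 0.0533]
ee_rot: [0.7, -0.093, 0.702, 0.093]
ft_force: [-5.2, -0.1, 4.1]
width: 0.0356
```

```bash
python3 to.py .5412 .2302 .054 .262
python3 - <<'E'
from h import *
from cell import optics
c=optics.camera("side");crop(c["pixels"],200,240,350,390,4,"pics/s17.png")
c=optics.camera("wrist");crop(c["pixels"],220,190,420,400,2.8,"pics/w17.png")
E
```

```text
t 19.85 p [0.5367 0.2294 0.0533] yaw 0.2639 F [-5.2 -0.1  4.1] w 0.03560182359577769
total tool shift cm [-0.07 -0.04  0.46] turn deg [ 0.11 -0.12  0.01]
```

View pics/s17.png

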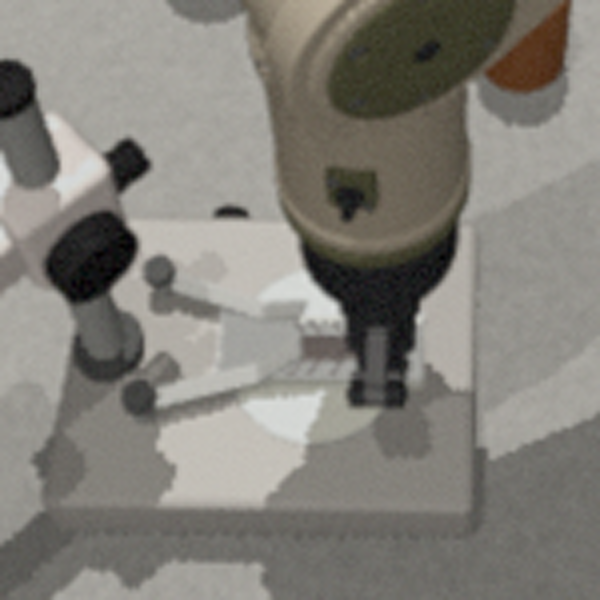

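View pics/w17.png

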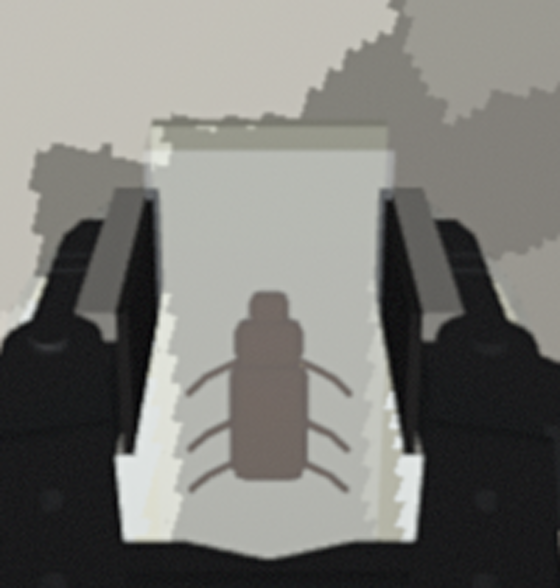

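Request:
carry_out(series=[{"tx":0,"ty":0,"tz":0.3,"wx":0,"wy":0,"wz":0,"hand":1},{"tx":0,"ty":0,"tz":0.2,"wx":0,"wy":0,"wz":0,"hand":1},{"tx":0.1,"ty":0,"tz":0,"wx":0,"wy":0,"wz":0,"hand":1},{"tx":0,"ty":0,"tz":0,"wx":0,"wy":0,"wz":0,"hand":1},{"tx":0,"ty":0,"tz":0,"wx":0,"wy":0,"wz":0,"hand":1}])

```text
t: 20.45
eef_pos: [0.5412, 0.2307, 0.0532]
ee_rot: [0.7, -0.093, 0.702, 0.093]
ft_force: [-9.6, -4.8, 14.0]
width: 0.0353
```

```bash
python3 to.py .5412 .2302 .054 .262
```

```text
t 20.45 p [0.5412 0.2307 0.0532] yaw 0.2639 F [-9.6 -4.8 14. ] w 0.0353329868841937
total tool shift cm [-0.08 -0.05 -0.02] turn deg [ 0.11 -0.14  0.05]
```

Request:
carry_out(series=[{"tx":-0.1,"ty":0,"tz":0,"wx":0,"wy":0,"wz":0,"hand":1},{"tx":0,"ty":0,"tz":0,"wx":0,"wy":0,"wz":0,"hand":0},{"tx":0,"ty":0,"tz":0,"wx":0,"wy":0,"wz":0,"hand":-0.4},{"tx":0,"ty":0,"tz":0,"wx":0,"wy":0,"wz":0,"hand":-0.4},{"tx":-0.5,"ty":0,"tz":0,"wx":0,"wy":0,"wz":0,"hand":-0.4}])

```text
t: 20.95
eef_pos: [0.5428, 0.2302, 0.0579]
ee_rot: [0.701, -0.093, 0.701, 0.092]
ft_force: [-0.7, -0.2, -0.3]
width: 0.0602
```

Request:
carry_out(series=[{"tx":-2,"ty":0,"tz":0,"wx":0,"wy":0,"wz":0,"hand":-0.4},{"tx":-3,"ty":0,"tz":0,"wx":0,"wy":0,"wz":0,"hand":-0.4},{"tx":-4,"ty":0,"tz":0,"wx":0,"wy":0,"wz":0,"hand":-0.4},{"tx":-4,"ty":0,"tz":0,"wx":0,"wy":0,"wz":0,"hand":-0.4},{"tx":-2,"ty":0,"tz":0,"wx":0,"wy":0,"wz":0,"hand":-0.4}])

```text
t: 21.45
eef_pos: [0.5439, 0.2316, 0.2127]
ee_rot: [0.703, -0.092, 0.699, 0.093]
ft_force: [0.1, -0.2, 0.3]
width: 0.06
```

Request:
carry_out(series=[{"tx":0,"ty":0,"tz":0,"wx":0,"wy":0,"wz":0,"hand":-1},{"tx":0,"ty":0,"tz":0,"wx":0,"wy":0,"wz":0,"hand":-1},{"tx":0,"ty":0,"tz":0,"wx":0,"wy":0,"wz":0,"hand":-1},{"tx":0,"ty":0,"tz":0,"wx":0,"wy":0,"wz":0,"hand":-1}])

```text
t: 21.85
eef_pos: [0.5424, 0.2301, 0.2071]
ee_rot: [0.7, -0.093, 0.702, 0.092]
ft_force: [0.0, 0.3, 0.1]
width: 0.0854
```

Run:
```python
from plan import *
from cell import optics
p,Rm,s=pose();c=optics.camera("wrist");i=c["pixels"];np.savez("w18.npz",p=p,q=s["ee_rot"])
print(p,yaw(Rm),s["t"])
cv2.imwrite("pics/w18.png",i[:,:,::-1]);crop(i,240,140,400,310,3.5,"pics/w18a.png")
c=optics.camera("side");crop(c["pixels"],200,240,350,390,4,"pics/s18.png")
c=optics.camera("top");cv2.imwrite("pics/t18.png",c["pixels"][:,:,::-1])
```

```text
[0.5424111  0.23011815 0.20708108] 0.2627254449382 21.85
```

View pics/w18a.png

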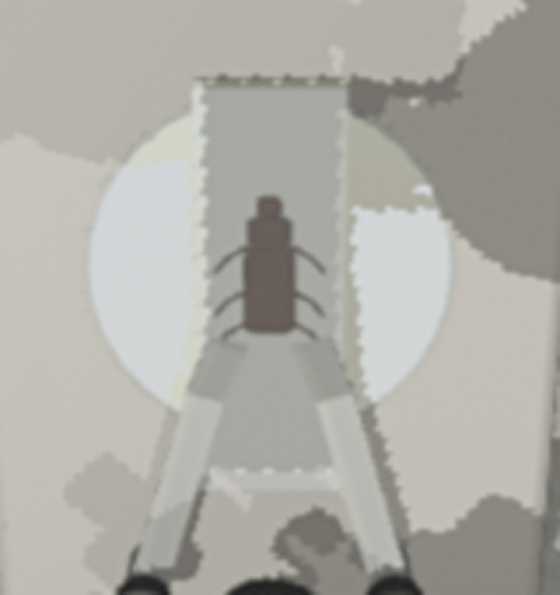

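View pics/s18.png

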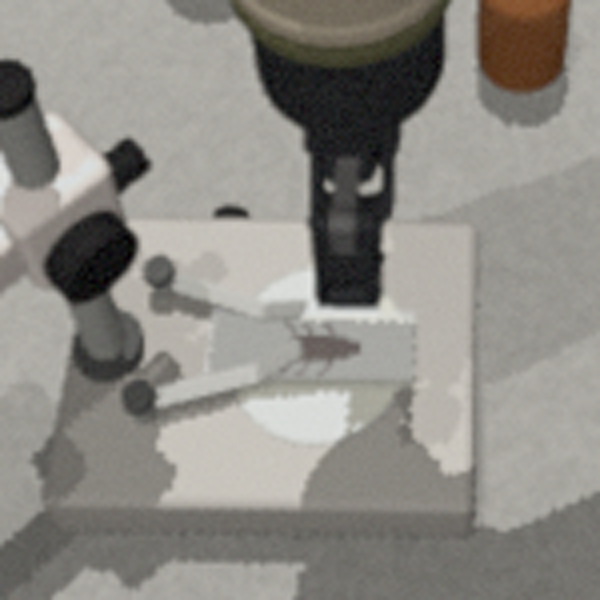

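View pics/t18.png

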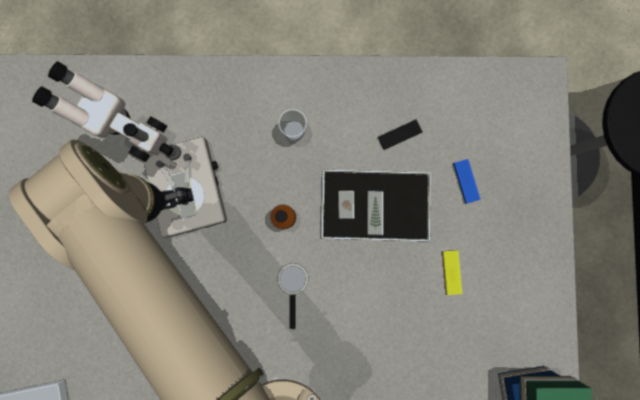

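Run:
```python
from fitw import *
from cell import optics
c=optics.camera("wrist");z=np.load("w18.npz");T=wristT({"eef_pos":z["p"],"ee_rot":z["q"]},c)
b=lambda x,y:(240+(x+.5)/3.5-.5,140+(y+.5)/3.5-.5)
P=np.array([unp(c,b(*u),.05,T)[:2] for u in [(89,262),(450,265),(178,410),(372,406),(130,162)]])
q=least_squares(lambda v:np.hypot(*(P-v[:2]).T)-.0475,[.57,.24]);print("plate",q.x,q.fun*1e3)
n=fitw(c,T,[(b(*u),l) for u,l in zip([(347,84),(203,86),(209,470),(337,469)],L)],.062,[.57,.24,.26]);print(n)
d=n[0][:2]-q.x;print("along,across",d@[np.cos(.262),np.sin(.262)],d@[-np.sin(.262),np.cos(.262)])
f=[unp(c,b(275,85),.062,T)[:2]-q.x, unp(c,b(275,469),.062,T)[:2]-q.x]
print([v@[np.cos(.262),np.sin(.262)] for v in f])
```

```text
plate [0.57443188 0.23936362] [ 0.37726181 -0.00119458 -0.27950597  0.22258268 -0.12792293]
(array([0.5747, 0.2404, 0.2632]), array([ 1.8, -0.9, -2.1, -1.4, -1.7,  3.7,  2. ,  4. ]))
along,across 0.0005274040933535382 0.0009315654389386133
[np.float64(-0.053440606150441106), np.float64(0.05130102612359548)]
```

Run:
```python
from cell import arm,job_done
s=arm.get_state();print(s["t"],abs(s["qd"]).max(),s["ft_force"])
print(job_done())
```

```text
22.05 0.0060102200513807375 [ 0.20877354 -0.36661012 -0.39098566]
the job is handed in; nothing more can be done
None
```

The specimens are swapped and the job is handed in at 22.05 s, with no verdict reported. I drew the fern mount straight out from under the clips and laid it flat over the blank card. I then slid the beetle mount in level under both toes until it was centred on the stage plate, and lifted the open gripper clear.

**Last checks, measured from the wrist camera:**
- **New mount:** about 1 mm from the plate's centre and 0.1° off the microscope's axis, flat.
- **Clips:** the side and wrist views show both clips lying up on the mount. I saw this only in pictures and did not measure the clip forces or knee heights.
- **Old mount:** about 3 mm from the card's centre and within 1° of its line, flat in the tray. This was measured right after I laid it down; the final top view shows it still in place.
- **Forces:** the push-in needed about 13 N. The force on the tool was near zero after release.
- **Other objects:** the final top view shows the short mount, bottle, beaker, lens, microscope head and the coloured look-alikes where they were at the start.

**Disagreements:**
- My first wrist-camera measurement of the stage was off by about 10 mm because the arm was still settling. I discarded it and measured again at rest; that agreed with the top camera's fit to the base to about 1 mm.
- The rear-edge pixels of the mounts fitted 2 to 5 pixels short. Read edge to edge, the new mount came out about 5 mm short, so its along-axis position is good to about 2 mm.

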